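# Refill the parts case with crimp caps from the cup

### The job

The parts case has been left open for refilling: pour all six caps from the steel cup into its empty compartment, the front one in the middle. Then stand the empty cup upright on the bench and swing the clear lid fully shut, without shifting or knocking over any of the free-standing glass vials round the cup and the case.

Things in the scene. Friction and masses are not known exactly. Their poses are not given: they have to be found in the camera images.
- case: grey parts case, 115 x 175 mm, 39 mm high shut, fixed. Origin: centre of its underside; x runs from the front (lid's lip) to the hinge at the back, y to the left seen from the front, z up. Outer walls 2 mm thick, 30 mm high; dividers 24 mm high. Its left third holds white caps, its right third black washers, the back of the middle third white dowels (all fixed)
- pocket (a point): centre of the floor (2.5 mm up) of the case's empty compartment, the front part of its middle third: 64 mm along the case's x (x = -56 to +9 mm) by 56 mm along its y (-28 to +28 mm), 22 mm deep to the divider tops; axes as the case's
- hinge (a point): middle of the lid's hinge line (along the case's y), at x = +61 mm, 31.5 mm up in the case's frame; axes as the case's
- lip (a point): on the lid: middle of the lip at the lid's front edge, a small tab 30 mm wide along y that stands 5 mm out from the case's front (closed: x = -63 to -58 mm, z = 27 to 37 mm in the case's frame, the point at x = -60.5, z = 32 mm). It moves with the lid, 121 mm from the hinge line
- case_lid (a joint): angle of the clear lid (115 x 175 mm, 8 mm high with its skirt, top face 39 mm up when closed, light, with some friction in the hinge): 0 = shut, 1.57 = upright, 1.83 = fully open, leaning back against its stop. It starts open, between 1.5 and 1.83
- cup: plain round stainless-steel cup, 54 mm outside diameter with a 57 mm rolled rim, 80 mm high, wall 3 mm, floor 4 mm thick, 0.1 to 0.16 kg, open at the top, holding the six loose caps in its lower 40 mm. Origin: centre of its underside; z up through the mouth
- loose_cap_1: loose white crimp cap (one of six alike), 21 mm diameter, 10 mm high, 10 g, hollow; it starts in the cup. Origin: centre of its flat flange face, z along its axis
- loose_cap_2: loose white crimp cap (one of six alike), 21 mm diameter, 10 mm high, 10 g, hollow; it starts in the cup. Origin: centre of its flat flange face, z along its axis
- loose_cap_3: loose white crimp cap (one of six alike), 21 mm diameter, 10 mm high, 10 g, hollow; it starts in the cup. Origin: centre of its flat flange face, z along its axis
- loose_cap_4: loose white crimp cap (one of six alike), 21 mm diameter, 10 mm high, 10 g, hollow; it starts in the cup. Origin: centre of its flat flange face, z along its axis
- loose_cap_5: loose white crimp cap (one of six alike), 21 mm diameter, 10 mm high, 10 g, hollow; it starts in the cup. Origin: centre of its flat flange face, z along its axis
- loose_cap_6: loose white crimp cap (one of six alike), 21 mm diameter, 10 mm high, 10 g, hollow; it starts in the cup. Origin: centre of its flat flange face, z along its axis
- amber_vial: amber glass vial, 24 mm diameter, 64 mm high, standing in a group with the cup; bystander. Origin: centre of its underside
- wide_vial: clear glass vial, 30 mm diameter, 68 mm high, standing in a group with the cup; bystander. Origin: centre of its underside
- vial_left: clear glass vial, 22 mm diameter, 56 mm high, standing left of the case; bystander. Origin: centre of its underside
There are look-alikes about, which are no part of the job. Several things look just like the cup: the one meant starts nearest to the robot's base.

How it is judged:
On the way, in this order (a step that is already met when the one before it is completed fails the run):
1. the cup is held tipped well over beside the compartment (angle between cup's own z axis and vertical above 1.2 rad and height (world z) of cup above 0.03 m and horizontal distance between cup and pocket below 0.15 m), for 0.1 s.
2. all six caps lie in the empty compartment (x of loose_cap_1 in the frame of case between -0.058 and 0.011 m and y of loose_cap_1 in the frame of case between -0.03 and 0.03 m and z of each of loose_cap_1, loose_cap_2, loose_cap_3, loose_cap_4, loose_cap_5, loose_cap_6 in the frame of case below 0.036 m and x of loose_cap_2 in the frame of case between -0.058 and 0.011 m and y of loose_cap_2 in the frame of case between -0.03 and 0.03 m and x of loose_cap_3 in the frame of case between -0.058 and 0.011 m and y of loose_cap_3 in the frame of case between -0.03 and 0.03 m and x of loose_cap_4 in the frame of case between -0.058 and 0.011 m and y of loose_cap_4 in the frame of case between -0.03 and 0.03 m and x of loose_cap_5 in the frame of case between -0.058 and 0.011 m and y of loose_cap_5 in the frame of case between -0.03 and 0.03 m and x of loose_cap_6 in the frame of case between -0.058 and 0.011 m and y of loose_cap_6 in the frame of case between -0.03 and 0.03 m), for 0.2 s.
At the end, for the whole second after the job is handed in: all six caps lie at rest in the front middle compartment of the case, the lid is shut (within 0.04 rad), and the empty cup stands upright on the bench (within 0.1 rad) (all of step 2 and linear speed of each of loose_cap_1, loose_cap_2, loose_cap_3, loose_cap_4, loose_cap_5, loose_cap_6 below 0.02 m/s and value of joint case_lid below 0.04 rad and angle between cup's own z axis and vertical below 0.1 rad and height (world z) of cup below 0.01 m); the robot touches nothing.
It fails at once if the amber vial is moved by more than 30 mm or tipped (distance of amber_vial from where it was at the start of the episode above 0.03 m or angle between amber_vial's own z axis and vertical above 0.35 rad).
It fails at once if the wide vial is moved by more than 30 mm or tipped (distance of wide_vial from where it was at the start of the episode above 0.03 m or angle between wide_vial's own z axis and vertical above 0.35 rad).
It fails at once if the vial left is moved by more than 30 mm or tipped (distance of vial_left from where it was at the start of the episode above 0.03 m or angle between vial_left's own z axis and vertical above 0.35 rad).
It also fails if it takes over 67 s, if anything falls off the work surface, if the arm or the gripper's body presses on something with over 40 N, if the wrist force passes 120 N, or if a joint passes its speed limit or range.

### The arm

A 6-joint arm with a two-finger parallel gripper is mounted at the origin on a cart in front of the work surface, level with it; the furniture and walls round the work are solid. World frame = base frame: x ahead of the robot, y to its left, z up, the work surface at z = 0. Lengths are in m, angles in rad, forces in N, time in s.
With the tool pointing down it reaches from about 0.35 to 0.775 m from the base axis. Payload 7.3 kg.
Tool frame: the origin (TCP) lies at the very end of the fingers, on their centre line; the grasp point (between the pads) lies 19 mm behind it; z points along the fingers, y is the line along which they close (so a half turn about z gives the same grasp; the last joint's range is limited). The gripper opens to 92 mm and grips with 3 to 60 N. Pads are 19 mm wide; open, the fingers measure 130 mm over their backs; the gripper's body (75 mm by 190 mm) begins 47 mm behind the grasp point.
Start: joints at [-1.461, 0.342, 1.524, -0, 1.275, -0.146], TCP at [0.133, -0.508, 0.227] pointing down, gripper open.
Joint ranges: [-2.53, 2.53], [-0.77, 2.02], [0.04, 2.7], [-1, 4.14], [0.28, 2.66], [-3.11, 3.11]. Speed limits (rad/s): [2.57, 2.57, 3.14, 3.14, 3.14, 3.14].

### API

Orientations are given as [roll, pitch, yaw] about the fixed x, y, z axes, in that order (R = Rz(yaw) Ry(pitch) Rx(roll)).
In Python, from cell import telemetry, eyes, job gives the robot as it stands.
- The arm moves only by the tool apply_moves, never from a script. Its arguments are lists of equal length, an entry for each row: "delta_pos": the shift along the world's x, y, z each as a share of 0.4 m, from -1 to 1, a list of three; "dr": the turn, a rotation vector about the world's x, y, z each as a share of 0.5 rad, from -1 to 1, a list of three; "jaw": the opening, from 0 (shut) to 1 (fully open). A call has 1 to 8 rows; each row is the pose to reach, as a shift and turn from the pose commanded when the call began; what a row does not reach only later rows make up. A row lasts 1/12 s, in which the tool goes at most 41.7 mm and 7.16 degrees, less where a joint would pass 70% of its speed; a pose out of reach is approached as far as the arm can. A call with a number of a shift or a turn outside -1 to 1 is refused whole. A call with a gripper value outside its range is refused whole. The fingers move at their own pace and stop on an object; "force" is the grip in N (left out, the last holds). Time passes only in rows, so rows that repeat a pose let the fingers close. It gives the time, the measured TCP pose, the force, the opening and the grip force at its end, in the units of the state.
- telemetry.observe(): the state, without advancing time (a new reading comes with each control period).
- eyes.read_camera(name): name is "side" or "top"; returns the picture (400x640x3 uint8, red, green, blue); there is no depth.
- eyes.camera_model(name): a dict with "vertical_fov" (degrees; the focal length in pixels is half the picture's height over the tangent of half this angle, whatever the lens; pixels are square), "cx", "cy" (the principal point, pixels), "k1" (the pictures are not rectified: a ray, as slopes to the right and down, at radius r is drawn at 1 + k1 r^2 times it, then the intrinsics apply), "rvec" (rotation vector, rad) and "tvec" (3), from world to camera coordinates, as OpenCV has them. Camera axes: x right, y down, z forward; pixel columns grow to the right and rows downward; lengths in m; the calibration is good to about 2 mm. A picture is of the moment at which its call begins. camera_model takes no time and is no camera call.
- job.hand_in(): hands the job in; it is judged then, once.
The state is a dict: "time": time; "qpos": joint angles; "qvel": joint speeds; "joint_efforts": joint torques, N m; "tool_pos": TCP position; "tool_rot": TCP orientation; "contact_force": force on the tool from outside, world axes, zero at the start; "torque": the same for the moment, N m; "opening": finger opening in m; "grip_force": force on a finger pad.
Only numpy, scipy, OpenCV 4.12 (cv2) and the standard library are available. Lean on these libraries where they do the work, as an engineer would, in place of code of your own. Each camera call takes 0.05 s, during which the arm holds its last target. There are 200 camera calls.

## Working session

There is one attempt and no reset: what is moved stays moved. The work goes in short steps, Python scripts to look and compute and a tool call to move; the robot and the scene stay as the last step left them, time stands still between calls to the robot, and variables do not carry over. Pictures are saved under pics/ and viewed, at most 10 in all, crops included, and the job is handed in when it is done.

Besides the shell and the picture viewer there is one more tool, called after "Request:" by a JSON object that holds its "name" and its "arguments". apply_moves: Moves the arm, as the interface text tells. Its arguments: {"type":"object","properties":{"delta_pos":{"type":"array"},"dr":{"type":"array"},"jaw":{"type":"array"},"force":{"type":"number"}},"required":["delta_pos","dr","jaw"]}

```bash
ls; mkdir -p pics
cat > h.py <<'E'
import numpy as np,cv2
from cell import telemetry,eyes,job
def cam(n):
    m=eyes.camera_model(n); f=200/np.tan(np.radians(m["vertical_fov"])/2)
    R=cv2.Rodrigues(np.array(m["rvec"],float))[0]; return m,f,R,np.array(m["tvec"],float).ravel()
def proj(n,P):
    m,f,R,t=cam(n); c=np.atleast_2d(P)@R.T+t; s=c[:,:2]/c[:,2:]
    r2=(s**2).sum(1,keepdims=True); s=s*(1+m["k1"]*r2); return s*f+[m["cx"],m["cy"]]
def ray(n,uv):
    m,f,R,t=cam(n); d=(np.array(uv,float)-[m["cx"],m["cy"]])/f; s=d.copy()
    for _ in range(30): s=d/(1+m["k1"]*(s@s))
    return -R.T@t, R.T@np.array([s[0],s[1],1])
def atz(n,uv,z):
    o,d=ray(n,uv); return o+d*(z-o[2])/d[2]
def tri(a,b):
    (o1,d1),(o2,d2)=ray("top",a),ray("side",b)
    A=np.stack([d1,-d2],1); x=np.linalg.lstsq(A,o2-o1,rcond=None)[0]
    p,q=o1+x[0]*d1,o2+x[1]*d2; return (p+q)/2,np.linalg.norm(p-q)
def shot(n,name):
    im=cv2.cvtColor(eyes.read_camera(n),cv2.COLOR_RGB2BGR); cv2.imwrite(f"pics/{name}.png",im); return im
E
python3 - <<'E'
from h import *
for n in("top","side"):
    shot(n,n+"0"); m=eyes.camera_model(n); print(m); o,d=ray(n,(320,200)); print(o,d)
print(telemetry.observe())
E
```

```text
pics
{'vertical_fov': 55.76682904389783, 'cx': 321.66133131482457, 'cy': 205.39329611886805, 'k1': 0.02154970051146121, 'rvec': array([ 2.16322736, -2.18938462,  0.05855132]), 'tvec': array([-0.06800291,  0.50894296,  1.42933816])}
[ 0.40443588 -0.09924411  1.46056056] [ 0.08591745  0.02158115 -0.99618037]
{'vertical_fov': 43.434106008076256, 'cx': 319.4863985523875, 'cy': 196.4729807098023, 'k1': -0.0297573455892186, 'rvec': array([ 0.3290853 , -2.63087592,  1.44708336]), 'tvec': array([0.45316659, 0.13002446, 1.8107112 ])}
[0.07747662 1.52617967 1.07968253] [ 0.20724406 -0.81493926 -0.54127099]
{'time': 0.1, 'qpos': array([-1.46102580e+00,  3.42625404e-01,  1.52488581e+00, -3.87771022e-05,
        1.27539141e+00, -1.46006415e-01]), 'qvel': array([ 1.10360870e-03, -1.46304395e-03, -3.91360045e-03,  1.74928434e-04,
        1.58085812e-04,  8.67704677e-05]), 'joint_efforts': array([ 1.57524250e-03, -4.32006276e+01, -2.44694334e+01,  7.19344220e-02,
        5.26093191e-02, -4.11066185e-05]), 'tool_pos': array([ 0.13279195, -0.50757097,  0.22614126]), 'tool_rot': array([-3.14029123e+00, -1.53897198e-04,  2.55788151e-01]), 'contact_force': array([-0.14906019, -0.19686674, -0.46256008]), 'torque': array([-0.0042237 , -0.02678911,  0.02050707]), 'grip_force': 0.0, 'opening': 0.0916565788970127}
```

View pics/top0.png

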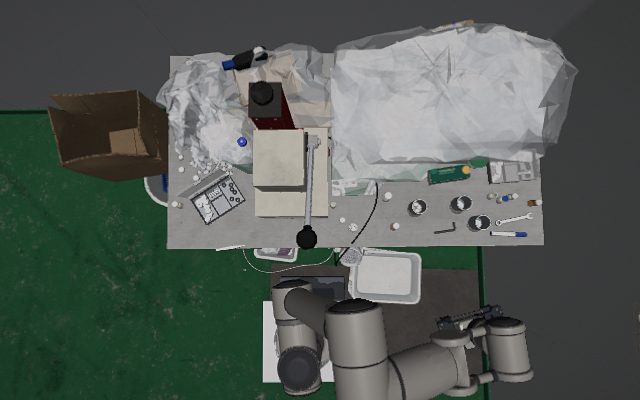

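View pics/side0.png

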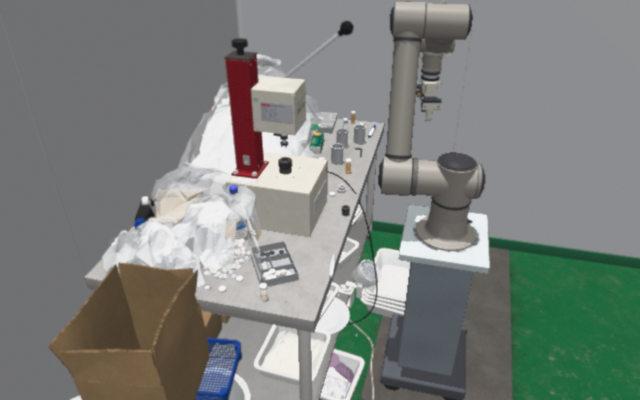

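Run:
```python
from h import *
t=cv2.imread("pics/top0.png"); s=cv2.imread("pics/side0.png")
def c(i,x,y,w,h,k): return cv2.resize(i[y:y+h,x:x+w],(400,300),interpolation=cv2.INTER_CUBIC)
a=np.vstack([np.hstack([c(t,160,157,100,75,4),c(t,375,165,100,75,4)]),np.hstack([c(s,210,225,100,75,4),c(s,310,105,100,75,4)])])
cv2.imwrite("pics/comp.png",a)
```

```text
(no output)
```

View pics/comp.png

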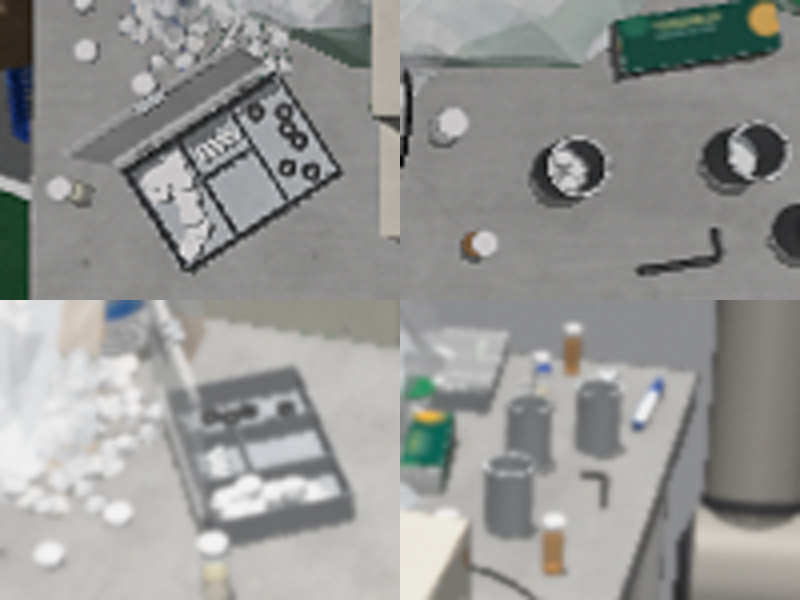

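Run:
```python
from h import *
np.set_printoptions(precision=4,suppress=True)
T=lambda x,y:(160+x/4-.4,157+y/4-.4)
U=lambda x,y:(375+(x-400)/4-.4,165+y/4-.4)
for n,p in dict(BL=(122,168),FL=(188,270),FR=(340,172),BR=(275,75)).items(): print(n,atz("top",T(*p),.03))
for p in [(570,167),(752,154),(800,235)]: print("cup",atz("top",U(*p),.08))
S=lambda x,y:(210+x/4-.4,225+(y-300)/4-.4)
V=lambda x,y:(310+(x-400)/4-.4,105+(y-300)/4-.4)
print("cup tri",tri(U(574,166),V(509,463)))
print("amber cap tri",tri(U(485,243),V(554,521)), atz("side",V(554,572),0))
print("wide top",atz("top",U(452,122),.068))
print("vial left",tri(T(60,188),S(212,543)))
for n,p in dict(BL=(207,530),FL=(353,510),FR=(298,370),BR=(170,395)).items(): print(n,atz("side",S(*p),.03))
print("knob",tri((306,238),(346,28)),"leverbase",tri((312,142),(285,78)))
# press base
for p in[(255,216),(328,216)]: print(atz("top",p,.12))
print("head",tri((303,186),(305,82)))
print("project wide:",proj("side",[atz("top",U(452,122),.068)]))
```

```text
BL [0.5395 0.4272 0.03  ]
FL [0.4416 0.3632 0.03  ]
FR [0.533 0.219 0.03 ]
BR [0.627  0.2816 0.03  ]
cup [ 0.4957 -0.4226  0.08  ]
cup [ 0.5055 -0.5867  0.08  ]
cup [ 0.4316 -0.6267  0.08  ]
cup tri (array([ 0.4966, -0.4255,  0.0828]), np.float64(0.0003937283826135386))
amber cap tri (array([ 0.4286, -0.3473,  0.0598]), np.float64(0.0015939087015222424)) [ 0.4267 -0.3424  0.    ]
wide top [ 0.5394 -0.3186  0.068 ]
vial left (array([0.5205, 0.4777, 0.0514]), np.float64(0.00219930533424441))
BL [0.5395 0.443  0.03  ]
FL [0.437  0.3932 0.03  ]
FR [0.5329 0.2335 0.03  ]
BR [0.6267 0.2927 0.03  ]
knob (array([ 0.3941, -0.0529,  0.6857]), np.float64(0.0008186924980772527)) leverbase (array([ 0.621 , -0.0633,  0.5048]), np.float64(0.030816580086404192))
[0.4659 0.1617 0.12  ]
[ 0.4627 -0.098   0.12  ]
head (array([ 0.5247, -0.0353,  0.5045]), np.float64(0.0028568700258452618))
project wide: [[321.5956 158.2434]]
```

Request:
{"name": "apply_moves", "arguments": {"delta_pos": [[0,0,0.05],[0,0,0.1],[0.05,0,0.1],[0.1,0,0.1],[0.1,0,0.1]], "dr": [[0.1,-0.2,0],[0.2,-0.4,0],[0.3,-0.6,0],[0.4,-0.8,0],[0.5,-0.94,0]], "jaw": [1,1,1,1,1]}}

```text
time: 0.52
tool_pos: [0.1745, -0.508, 0.2674]
tool_rot: [-3.007, -0.523, 0.221]
contact_force: [0.2, -0.2, -0.6]
opening: 0.0917
grip_force: 0.0
```

Run:
```python
from h import *
np.set_printoptions(precision=4,suppress=True)
from scipy.spatial.transform import Rotation as Ro
from scipy.optimize import least_squares
s=telemetry.observe(); print(s["time"],s["qpos"],s["tool_pos"],s["tool_rot"])
S=[(np.array([-1.46102580e+00,3.42625404e-01,1.52488581,-3.9e-5,1.27539141,-.146006415]),np.array([.13279195,-.50757097,.22614126]),np.array([-3.14029,-.00015,.255788])),(s["qpos"],s["tool_pos"],s["tool_rot"])]
np.save("S.npy",np.array([np.concatenate(x) for x in S]))
def fk(q,p,s4,s6):
    d1,L1,L2,h,lat=p
    X=lambda a,t:Ro.from_rotvec(np.array(a)*t)
    R=X([0,0,1],q[0]); P=np.array([0,0,d1])
    R=R*X([0,1,0],q[1]); P=P+R.apply([0,lat,L1])
    R=R*X([0,1,0],q[2]); P=P+R.apply([0,0,L2])
    R=R*X([0,0,1],s4*q[3])*X([0,1,0],q[4])*X([0,0,1],s6*q[5]); P=P+R.apply([0,0,h]); return P,R
for s4 in(1,-1):
  for s6 in(1,-1):
    f=lambda p:np.concatenate([fk(q,p,s4,s6)[0]-x for q,x,_ in S])
    r=least_squares(f,[.16,.425,.392,.25,.08]); 
    E=[(fk(q,r.x,s4,s6)[1].inv()*Ro.from_euler("xyz",e)).as_matrix() for q,_,e in S]
    print(s4,s6,r.x,r.cost,np.degrees((Ro.from_matrix(E[0]).inv()*Ro.from_matrix(E[1])).magnitude()),E[0])
for p in[(400,247),(520,245),(200,248)]: print("edge",atz("top",p,0))
```

```text
0.5167 [-1.6498  0.456   1.3591  0.4485  1.6297 -0.3787] [ 0.1745 -0.508   0.2674] [-3.0066 -0.5227  0.2208]
1 1 [0.1565 0.5237 0.3596 0.3179 0.0764] 4.755134392565121e-07 0.000222385415495389 [[-0. -1.  0.]
 [ 1. -0. -0.]
 [ 0.  0.  1.]]
1 -1 [0.1565 0.5237 0.3596 0.3179 0.0764] 4.755134392565008e-07 26.660102528049286 [[ 0.2879 -0.9577  0.    ]
 [ 0.9577  0.2879 -0.    ]
 [ 0.      0.      1.    ]]
-1 1 [ 1.2484 -1.1363  0.9374 -0.3164  0.0768] 4.686724709410033e-05 51.401253324227795 [[ 0.     -1.      0.    ]
 [ 1.      0.     -0.0001]
 [ 0.0001  0.      1.    ]]
-1 -1 [ 1.2484 -1.1363  0.9374 -0.3164  0.0768] 4.686724709409879e-05 58.870451143355936 [[ 0.2879 -0.9577 -0.    ]
 [ 0.9577  0.2879 -0.0001]
 [ 0.0001  0.      1.    ]]
edge [ 0.346  -0.3717  0.    ]
edge [ 0.3495 -0.8232  0.    ]
edge [0.3506 0.3973 0.    ]
```

```bash
cat > k.py <<'E'
from h import *
from scipy.spatial.transform import Rotation as Ro
from scipy.optimize import least_squares
np.set_printoptions(precision=3,suppress=True)
PR=[0.1565,0.5237,0.3596,0.3179,0.0764]
LO=np.array([-2.53,-.77,.04,-1,.28,-3.11]);HI=np.array([2.53,2.02,2.7,4.14,2.66,3.11])
def chain(q,p=PR):
    d1,L1,L2,h,lat=p; X=lambda a,t:Ro.from_rotvec(np.array(a)*t)
    R=X([0,0,1],q[0])*X([0,1,0],q[1]); E=np.array([0,0,d1])+R.apply([0,lat,L1])
    R=R*X([0,1,0],q[2]); W=E+R.apply([0,0,L2])
    R=R*X([0,0,1],q[3])*X([0,1,0],q[4])*X([0,0,1],q[5]-np.pi/2*-1); return E,W,W+R.apply([0,0,h]),R
def tool(az,b):
    z=np.array([np.cos(b)*np.cos(az),np.cos(b)*np.sin(az),-np.sin(b)]); y=np.array([np.sin(az),-np.cos(az),0])
    return Ro.from_matrix(np.stack([np.cross(y,z),y,z],1))
def ik(P,R,q0):
    f=lambda q:np.concatenate([(chain(q)[2]-P)*10,(chain(q)[3].inv()*R).as_rotvec()])
    r=least_squares(f,np.clip(q0,LO+.01,HI-.01),bounds=(LO,HI)); return r.x,np.abs(r.fun).max()
C0=np.array([.5353,.3228,0]); YAW=.576
def case(x,y,z): c,s=np.cos(YAW),np.sin(YAW); return C0+[c*x-s*y,s*x+c*y,z]
CUP=np.array([.4962,-.424,0]); AZ=np.radians(30); p0=.17; g=.055
def pour(T,lip=(-.028,-.016,.038),az=YAW+np.pi/2):
    m=np.array([np.cos(az),np.sin(az),0]); k=np.array([0,0,1]); c=m*np.sin(T)+k*np.cos(T); w=-m*np.cos(T)+k*np.sin(T)
    G=case(*lip)+.0285*w-c*(.08-g); R=tool(az,T+p0); return G+.019*R.as_matrix()[:,2],R
E
python3 - <<'E'
from k import *
s=telemetry.observe(); q=s["qpos"]; E,W,P,R=chain(q); print("chk",P-s["tool_pos"],(R.inv()*Ro.from_euler("xyz",s["tool_rot"])).magnitude())
Rg=tool(AZ,p0); u=Rg.as_matrix()[:,2]; Pg=CUP+[0,0,g]+.019*u
def go(n,P,R):
    global q
    q,e=ik(P,R,q); E,W,_,_=chain(q); print(n,"P",P,"q",q,"err",round(e,4),"elb",E,"wr",W)
go("pre",Pg-.15*u,Rg); go("grasp",Pg,Rg); go("lift",Pg+[0,0,.15],Rg)
go("tip",Pg+[-.03,0,.15],tool(AZ,p0+1.1))
for a,r in((-50,.45),(-25,.42),(0,.40),(20,.45)):
    t=np.radians(a); go("mid%d"%a,np.array([r*np.cos(t),r*np.sin(t),.21]),tool(t+np.radians(80),p0+1.1))
q1=q.copy()
for T in(1.1,1.3,1.6,1.9,2.2,2.4): P,R=pour(T); go("pour%.1f"%T,P,R)
for al in(1.5,1.6,1.7,1.83):
    L=[case(.061-.119*np.cos(al)*1,y,.0315+.119*np.sin(al)) for y in(.0875,-.0875)]
    print(al,((proj("top",L)-[160,157])*4).round(0).tolist(),((proj("side",L)-[210,225])*4+[0,300]).round(0).tolist())
E
sed -i 's/-np.pi\/2\*-1/+np.pi\/2/' k.py
```

```text
chk [-0.     0.    -0.001] 7.390899252046277e-16
pre P [ 0.384 -0.489  0.077] q [-1.514  1.026  1.517  1.087  1.681 -1.04 ] err 0.0 elb [ 0.102 -0.443  0.428] wr [ 0.113 -0.645  0.131]
grasp P [ 0.512 -0.415  0.052] q [-1.295  1.033  1.63   1.274  1.532 -1.108] err 0.0 elb [ 0.196 -0.412  0.425] wr [ 0.241 -0.571  0.106]
lift P [ 0.512 -0.415  0.202] q [-1.295  0.797  1.611  1.273  1.607 -0.864] err 0.0 elb [ 0.175 -0.34   0.523] wr [ 0.241 -0.571  0.256]
tip P [ 0.482 -0.415  0.202] q [-0.981  0.525  1.34   0.315  1.271 -0.027] err 0.0 elb [ 0.209 -0.176  0.61 ] wr [ 0.401 -0.462  0.505]
mid-50 P [ 0.289 -0.345  0.21 ] q [-1.257  0.216  1.799  0.315  1.208 -0.334] err 0.0 elb [ 0.107 -0.083  0.668] wr [ 0.208 -0.392  0.514]
mid-25 P [ 0.381 -0.177  0.21 ] q [-0.848  0.163  1.868  0.314  1.201 -0.365] err 0.0 elb [ 0.113 -0.013  0.673] wr [ 0.327 -0.255  0.514]
mid0 P [0.4  0.   0.21] q [-0.432  0.127  1.912  0.313  1.198 -0.386] err 0.0 elb [0.092 0.042 0.676] wr [ 0.384 -0.093  0.514]
mid20 P [0.423 0.154 0.21 ] q [-0.035  0.216  1.799  0.315  1.208 -0.334] err 0.0 elb [0.115 0.072
[... 391 characters left out ...]
01 0.58 ] wr [0.501 0.323 0.36 ]
pour1.9 P [0.533 0.274 0.056] q [ 0.602  0.668  1.605 -0.614  0.979  0.404] err 0.0 elb [0.224 0.247 0.568] wr [0.45  0.402 0.335]
pour2.2 P [0.53  0.28  0.063] q [ 0.736  0.759  1.589 -0.886  1.151  0.691] err 0.0 elb [0.216 0.299 0.536] wr [0.406 0.471 0.284]
pour2.4 P [0.527 0.284 0.065] q [ 0.803  0.843  1.554 -1.     1.299  0.811] err 0.014 elb [0.217 0.334 0.505] wr [0.386 0.509 0.24 ]
1.5 [[73.0, 163.0], [241.0, 53.0]] [[213.0, 393.0], [164.0, 266.0]]
1.6 [[65.0, 152.0], [234.0, 41.0]] [[198.0, 396.0], [149.0, 268.0]]
1.7 [[58.0, 141.0], [227.0, 31.0]] [[182.0, 400.0], [135.0, 272.0]]
1.83 [[51.0, 127.0], [219.0, 17.0]] [[162.0, 407.0], [117.0, 278.0]]
```

```bash
sed -i 's/p0=.17/p0=.1/' k.py
cat >> k.py <<'E'
def cur():
    s=telemetry.observe(); return np.array(s["tool_pos"]),Ro.from_euler("xyz",s["tool_rot"])
def plan(ts):
    P,R=cur(); q=np.array(telemetry.observe()["qpos"])
    for n,Pt,Rt in ts:
        d=(Pt-P)/.4; r=(Rt*R.inv()).as_rotvec()/.5; q2,e=ik(Pt,Rt,q)
        print(n,"d",d.round(3).tolist(),"dr",r.round(3).tolist(),"rows",round(max(np.linalg.norm(d)*.4/.0417,np.linalg.norm(r)*.5/.125),1),"q",q2,"dq",np.abs(q2-q).max().round(2),"err",round(e,4)); P,R,q=Pt,Rt,q2
Rg=tool(AZ,p0); u=Rg.as_matrix()[:,2]; Pg=CUP+[0,0,g]+.019*u
E
python3 - <<'E'
from k import *
P,R=cur(); r=(Rg*R.inv()).as_rotvec(); mid=Ro.from_rotvec(r*.45)*R
plan([("a",P+.4*(Pg-.15*u+[0,0,.05]-P),mid),("b",Pg-.15*u+[0,0,.02],Rg),("c",Pg,Rg)])
E
```

```text
a d [0.209, 0.019, -0.149] dr [0.246, -0.819, 0.146] rows 3.5 q [-1.652  0.631  1.493  0.772  1.635 -0.647] dq 0.32 err 0.0
b d [0.313, 0.028, -0.299] dr [0.301, -1.001, 0.178] rows 4.2 q [-1.52   1.045  1.51   1.116  1.739 -1.047] dq 0.41 err 0.0
c d [0.323, 0.187, -0.087] dr [0.0, 0.0, 0.0] rows 3.7 q [-1.299  1.069  1.622  1.3    1.589 -1.135] dq 0.22 err 0.0
```

Request:
{"name": "apply_moves", "arguments": {"delta_pos": [[0.05,0.005,-0.035],[0.1,0.01,-0.07],[0.15,0.014,-0.11],[0.21,0.019,-0.15],[0.21,0.019,-0.15]], "dr": [[0.06,-0.2,0.036],[0.12,-0.41,0.073],[0.18,-0.61,0.11],[0.246,-0.82,0.146],[0.246,-0.82,0.146]], "jaw": [1,1,1,1,1]}}

```text
time: 0.93
tool_pos: [0.2579, -0.498, 0.2001]
tool_rot: [-2.959, -0.952, 0.259]
contact_force: [-0.6, 1.1, -1.6]
opening: 0.0919
grip_force: 0.0
```

Request:
{"name": "apply_moves", "arguments": {"delta_pos": [[0.06,0.006,-0.06],[0.12,0.011,-0.12],[0.18,0.017,-0.18],[0.25,0.022,-0.24],[0.313,0.028,-0.299],[0.313,0.028,-0.299]], "dr": [[0.06,-0.2,0.036],[0.12,-0.4,0.07],[0.18,-0.6,0.107],[0.24,-0.8,0.142],[0.3,-1,0.178],[0.3,-1,0.178]], "jaw": [1,1,1,1,1,1]}}

```text
time: 1.43
tool_pos: [0.3845, -0.4829, 0.0726]
tool_rot: [-2.879, -1.473, 0.267]
contact_force: [-0.2, 2.1, -4.1]
opening: 0.0915
grip_force: 0.0
```

Run:
```python
from k import *
t=shot("top","top1"); s=shot("side","side1")
c=lambda i,x,y:cv2.resize(i[y:y+75,x:x+100],(400,300),interpolation=cv2.INTER_CUBIC)
cv2.imwrite("pics/c1.png",np.hstack([c(t,375,165),c(s,310,105)]))
plan([("c",Pg,Rg)]); print(cur()[0])
```

```text
c d [0.325, 0.183, -0.077] dr [-0.009, -0.016, -0.004] rows 3.7 q [-1.299  1.069  1.622  1.3    1.589 -1.135] dq 0.26 err 0.0
[ 0.382 -0.488  0.084]
```

View pics/c1.png

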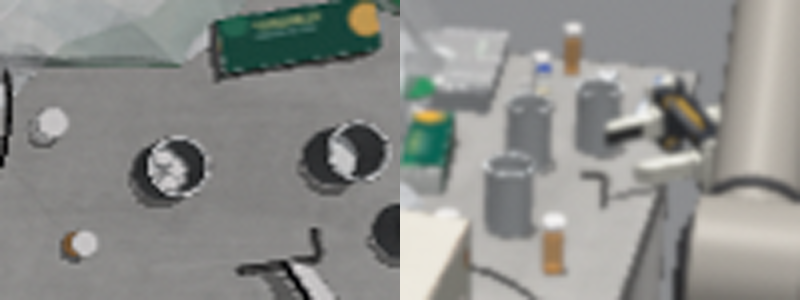

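Request:
{"name": "apply_moves", "arguments": {"delta_pos": [[0.08,0.045,-0.019],[0.16,0.09,-0.038],[0.24,0.135,-0.057],[0.29,0.163,-0.068],[0.325,0.183,-0.077],[0.325,0.183,-0.077]], "dr": [[0,0,0],[-0.009,-0.016,0],[-0.009,-0.016,0],[-0.009,-0.016,0],[-0.009,-0.016,0],[-0.009,-0.016,0]], "jaw": [1,1,1,1,1,1]}}

```text
time: 2.03
tool_pos: [0.514, -0.4157, 0.0619]
tool_rot: [2.992, -1.465, 0.676]
contact_force: [-0.9, -0.1, -0.3]
opening: 0.0919
grip_force: 0.0
```

Request:
{"name": "apply_moves", "arguments": {"delta_pos": [[0,0,0],[0,0,0],[0,0,0],[0,0,0],[0,0,0],[0,0,0]], "dr": [[0,0,0],[0,0,0],[0,0,0],[0,0,0],[0,0,0],[0,0,0]], "jaw": [0,0,0,0,0,0], "force": 35}}

```text
time: 2.53
tool_pos: [0.5116, -0.4168, 0.0566]
tool_rot: [3.068, -1.469, 0.594]
contact_force: [1.0, -0.9, 0.3]
opening: 0.0563
grip_force: 0.7
```

Run:
```python
from k import *
t=shot("top","top2"); s=shot("side","side2"); o=telemetry.observe(); print(o["tool_pos"],o["opening"],o["grip_force"],o["contact_force"],Pg)
c=lambda i,x,y:cv2.resize(i[y:y+75,x:x+100],(400,300),interpolation=cv2.INTER_CUBIC)
cv2.imwrite("pics/c2.png",np.hstack([c(t,375,165),c(s,310,105)]))
```

```text
[ 0.512 -0.417  0.057] 0.051981896779057964 34.99350576661527 [ 0.142 -2.141  1.757] [ 0.513 -0.415  0.053]
```

View pics/c2.png

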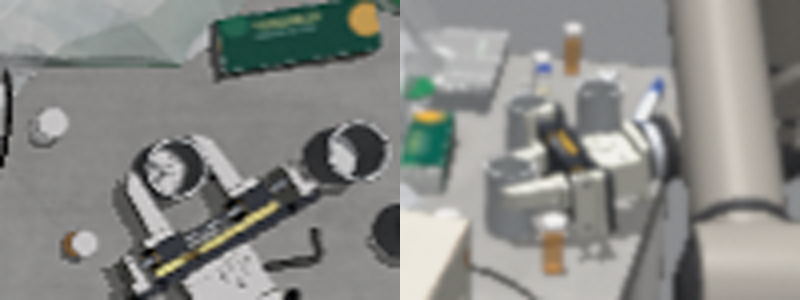

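```bash
sed -i 's/g=.055/g=.059/' k.py
python3 - <<'E'
from k import *
print("head left",atz("top",(253,186),.5),atz("top",(253,160),.5),atz("top",(255,216),.12))
P,R=cur(); L=lambda a,r,z:np.array([r*np.cos(np.radians(a)),r*np.sin(np.radians(a)),z])
D=np.radians
lx=lambda x,z,T:pour(T,(x,-.016,z))
plan([("L",P+[0,0,.13],R),("t1",np.array([.48,-.42,.2]),tool(AZ,p0+.48)),("t2",np.array([.44,-.40,.21]),tool(AZ,p0+.95)),
("t3",np.array([.38,-.28,.21]),tool(AZ+.35,p0+1.2)),("m1",L(-12,.40,.21),tool(AZ+.75,p0+1.25)),("m2",L(12,.40,.21),tool(AZ+1.15,p0+1.3)),
("e0",lx(-.12,.14,1.35)[0],lx(0,0,1.35)[1]),("e1",*lx(-.12,.072,1.35)),("e2",*lx(-.012,.072,1.35)),("e3",*lx(-.032,.072,1.35))])
E
```

```text
head left [0.526 0.093 0.5  ] [0.593 0.093 0.5  ] [0.466 0.162 0.12 ]
L d [0.0, 0.0, 0.325] dr [0.0, 0.0, 0.0] rows 3.1 q [-1.302  0.852  1.623  1.31   1.645 -0.934] dq 0.28 err 0.0
t1 d [-0.08, -0.009, 0.034] dr [-0.466, 0.837, 0.0] rows 3.8 q [-1.273  0.627  1.555  0.972  1.409 -0.629] dq 0.34 err 0.0
t2 d [-0.1, 0.05, 0.025] dr [-0.47, 0.814, 0.0] rows 3.8 q [-1.142  0.456  1.517  0.545  1.27  -0.287] dq 0.43 err 0.0
t3 d [-0.15, 0.3, 0.0] dr [-0.323, 0.385, 0.696] rows 3.4 q [-0.977  0.269  1.717  0.275  1.244 -0.38 ] dq 0.27 err 0.0
m1 d [0.028, 0.492, 0.0] dr [-0.088, 0.048, 0.8] rows 4.7 q [-0.576  0.131  1.887  0.228  1.194 -0.371] dq 0.4 err 0.0
m2 d [0.0, 0.416, 0.0] dr [-0.1, 0.01, 0.8] rows 4.0 q [-0.119  0.124  1.885  0.181  1.176 -0.295] dq 0.46 err 0.0
e0 d [0.164, 0.351, -0.164] dr [-0.095, -0.034, 0.946] rows 4.0 q [ 0.232  0.388  1.711  0.129  1.087 -0.406] dq 0.35 err 0.0
e1 d [0.0, 0.0, -0.17] dr [0.0, 0.0, 0.0] rows 1.6 q [ 0.232  0.465  1.81   0.144  0.913 -0.435] dq 0.17 err 0.0
e2 d [0.226, 0.147, 0.0] dr [0.0, 0.0, 0.0] rows 2.6 q [ 0.291  0.631  1.487  0.133  1.061 -0.352] dq 0.32 err 0.0
e3 d [-0.042, -0.027, 0.0] dr [0.0, 0.0, 0.0] rows 0.5 q [ 0.282  0.599  1.551  0.135  1.03  -0.366] dq 0.06 err 0.0
```

Request:
{"name": "apply_moves", "arguments": {"delta_pos": [[0,0,0.05],[0,0,0.11],[0,0,0.18],[0,0,0.25],[0,0,0.3],[0,0,0.325]], "dr": [[0,0,0],[0,0,0],[0,0,0],[0,0,0],[0,0,0],[0,0,0]], "jaw": [0,0,0,0,0,0]}}

```text
time: 3.13
tool_pos: [0.5121, -0.4161, 0.1883]
tool_rot: [3.052, -1.468, 0.613]
contact_force: [-0.1, 0.5, -2.1]
opening: 0.0524
grip_force: 35.0
```

Request:
{"name": "apply_moves", "arguments": {"delta_pos": [[-0.01,0,0.005],[-0.025,0,0.01],[-0.04,-0.005,0.015],[-0.055,-0.005,0.022],[-0.07,-0.009,0.03],[-0.08,-0.009,0.034]], "dr": [[-0.07,0.13,0],[-0.15,0.27,0],[-0.23,0.41,0],[-0.31,0.56,0],[-0.39,0.7,0],[-0.466,0.837,0]], "jaw": [0,0,0,0,0,0]}}

```text
time: 3.63
tool_pos: [0.479, -0.42, 0.1991]
tool_rot: [-3.138, -0.986, 0.521]
contact_force: [-0.5, -0.2, -1.4]
opening: 0.0524
grip_force: 35.0
```

Request:
{"name": "apply_moves", "arguments": {"delta_pos": [[-0.016,0.008,0.004],[-0.033,0.016,0.008],[-0.05,0.025,0.012],[-0.067,0.033,0.016],[-0.084,0.042,0.02],[-0.1,0.05,0.025]], "dr": [[-0.08,0.135,0],[-0.16,0.27,0],[-0.235,0.41,0],[-0.31,0.54,0],[-0.39,0.68,0],[-0.47,0.814,0]], "jaw": [0,0,0,0,0,0]}}

```text
time: 4.13
tool_pos: [0.4391, -0.3993, 0.209]
tool_rot: [-3.138, -0.516, 0.522]
contact_force: [-0.4, 0.1, -1.4]
opening: 0.0524
grip_force: 35.0
```

Request:
{"name": "apply_moves", "arguments": {"delta_pos": [[-0.025,0.05,0],[-0.05,0.1,0],[-0.075,0.15,0],[-0.1,0.2,0],[-0.125,0.25,0],[-0.15,0.3,0]], "dr": [[-0.05,0.065,0.115],[-0.105,0.13,0.23],[-0.16,0.19,0.35],[-0.215,0.255,0.465],[-0.27,0.32,0.58],[-0.323,0.385,0.696]], "jaw": [0,0,0,0,0,0]}}

```text
time: 4.63
tool_pos: [0.379, -0.2783, 0.2089]
tool_rot: [-3.137, -0.269, 0.875]
contact_force: [0.3, 0.7, -1.8]
opening: 0.0525
grip_force: 35.0
```

Run:
```python
from k import *
o=telemetry.observe(); print(o["time"],o["opening"],o["grip_force"])
L=lambda a,r,z:np.array([r*np.cos(np.radians(a)),r*np.sin(np.radians(a)),z])
lx=lambda x,z,T:pour(T,(x,-.016,z))
t=shot("top","top3"); s=shot("side","side3")
cv2.imwrite("pics/c3.png",np.hstack([cv2.resize(t[150:300,280:480],(400,300)),cv2.resize(s[60:240,250:490],(400,300))]))
plan([("m1",L(-12,.40,.21),tool(AZ+.75,p0+1.25)),("m2",L(12,.40,.21),tool(AZ+1.15,p0+1.3)),
("e0",lx(-.12,.14,1.35)[0],lx(0,0,1.35)[1])])
```

```text
4.6333 0.05248998487403113 34.99091370496899
m1 d [0.03, 0.483, 0.001] dr [-0.092, 0.038, 0.791] rows 4.6 q [-0.576  0.131  1.887  0.228  1.194 -0.371] dq 0.4 err 0.0
m2 d [0.0, 0.416, 0.0] dr [-0.1, 0.01, 0.8] rows 4.0 q [-0.119  0.124  1.885  0.181  1.176 -0.295] dq 0.46 err 0.0
e0 d [0.164, 0.351, -0.164] dr [-0.095, -0.034, 0.946] rows 4.0 q [ 0.232  0.388  1.711  0.129  1.087 -0.406] dq 0.35 err 0.0
```

View pics/c3.png

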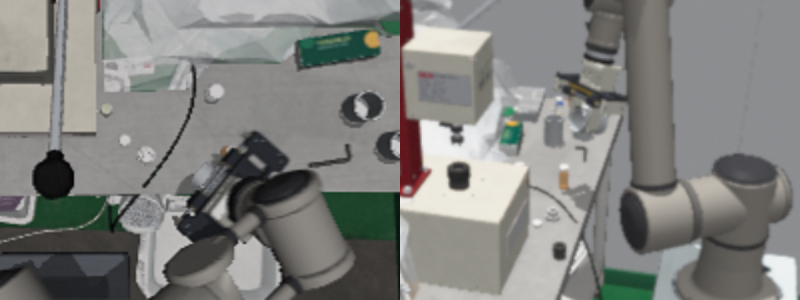

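Run:
```python
from k import *
print(tri((255,216),(308,193)),tri((328,216),(328,155)),tri((303,186),(303,100)),tri((253,186),(305,133)))
```

```text
(array([0.466, 0.149, 0.187]), np.float64(0.006286128002317616)) (array([ 0.459, -0.098,  0.206]), np.float64(0.0005413967939040534)) (array([ 0.532, -0.031,  0.442]), np.float64(0.0020471842617215555)) (array([0.514, 0.109, 0.389]), np.float64(0.05173868963984487))
```

Run:
```python
from k import *
L=lambda a,r,z:np.array([r*np.cos(np.radians(a)),r*np.sin(np.radians(a)),z])
lx=lambda x,z,T:pour(T,(x,-.016,z))
plan([("m1",L(-12,.37,.22),tool(AZ+.75,p0+1.25)),("m2",L(14,.37,.22),tool(AZ+1.15,p0+1.3)),("m3",np.array([.38,.21,.2]),tool(AZ+1.5,p0+1.35)),
("e0",*lx(-.12,.10,1.35)),("e1",*lx(-.1,.072,1.35)),("e2",*lx(-.012,.072,1.35)),("e3",*lx(-.032,.072,1.35))])
for al in("m1",):
  q,e=ik(L(-8,.37,.22),tool(AZ+.8,p0+1.25),telemetry.observe()["qpos"]);print(chain(q)[:2])
```

```text
m1 d [-0.043, 0.498, 0.026] dr [-0.092, 0.038, 0.791] rows 4.8 q [-0.605  0.067  1.93   0.224  1.22  -0.394] dq 0.37 err 0.0
m2 d [-0.007, 0.416, 0.0] dr [-0.1, 0.01, 0.8] rows 4.0 q [-0.112  0.057  1.932  0.179  1.195 -0.285] dq 0.49 err 0.0
m3 d [0.052, 0.301, -0.05] dr [-0.097, -0.028, 0.7] rows 3.0 q [ 0.24   0.197  1.818  0.129  1.155 -0.267] dq 0.35 err 0.0
e0 d [0.192, 0.034, -0.239] dr [0.0, 0.0, 0.246] rows 3.0 q [ 0.232  0.431  1.772  0.137  0.984 -0.422] dq 0.23 err 0.0
e1 d [0.042, 0.027, -0.07] dr [0.0, 0.0, 0.0] rows 0.8 q [ 0.245  0.494  1.754  0.142  0.937 -0.418] dq 0.06 err 0.0
e2 d [0.185, 0.12, 0.0] dr [0.0, 0.0, 0.0] rows 2.1 q [ 0.291  0.631  1.487  0.133  1.061 -0.352] dq 0.27 err 0.0
e3 d [-0.042, -0.027, 0.0] dr [0.0, 0.0, 0.0] rows 0.5 q [ 0.282  0.599  1.551  0.135  1.03  -0.366] dq 0.06 err 0.0
(array([0.068, 0.048, 0.679]), array([ 0.349, -0.119,  0.53 ]))
```

Request:
{"name": "apply_moves", "arguments": {"delta_pos": [[-0.03,0.07,0.01],[-0.043,0.15,0.02],[-0.043,0.24,0.026],[-0.043,0.33,0.026],[-0.043,0.415,0.026],[-0.043,0.498,0.026]], "dr": [[-0.015,0.006,0.13],[-0.03,0.012,0.26],[-0.045,0.019,0.395],[-0.06,0.025,0.53],[-0.075,0.03,0.66],[-0.092,0.038,0.791]], "jaw": [0,0,0,0,0,0]}}

```text
time: 5.23
tool_pos: [0.3625, -0.0792, 0.2198]
tool_rot: [3.139, -0.222, 1.271]
contact_force: [0.2, -0.1, -1.4]
opening: 0.0521
grip_force: 35.0
```

Request:
{"name": "apply_moves", "arguments": {"delta_pos": [[0,0.07,0],[-0.002,0.14,0],[-0.003,0.21,0],[-0.005,0.28,0],[-0.006,0.35,0],[-0.007,0.416,0]], "dr": [[-0.016,0.002,0.13],[-0.03,0.003,0.265],[-0.05,0.005,0.4],[-0.066,0.007,0.53],[-0.083,0.008,0.665],[-0.1,0.01,0.8]], "jaw": [0,0,0,0,0,0]}}

```text
time: 5.73
tool_pos: [0.3599, 0.0873, 0.2198]
tool_rot: [3.139, -0.172, 1.672]
contact_force: [0.8, -0.8, -1.9]
opening: 0.0523
grip_force: 35.0
```

Request:
{"name": "apply_moves", "arguments": {"delta_pos": [[0.01,0.06,-0.01],[0.02,0.12,-0.02],[0.03,0.18,-0.03],[0.04,0.24,-0.04],[0.052,0.301,-0.05]], "dr": [[-0.02,-0.005,0.14],[-0.04,-0.01,0.28],[-0.06,-0.017,0.42],[-0.08,-0.022,0.56],[-0.097,-0.028,0.7]], "jaw": [0,0,0,0,0]}}

```text
time: 6.15
tool_pos: [0.381, 0.2076, 0.1994]
tool_rot: [3.139, -0.121, 2.023]
contact_force: [1.0, -0.5, -0.6]
opening: 0.0525
grip_force: 35.0
```

Request:
{"name": "apply_moves", "arguments": {"delta_pos": [[0.04,0.007,-0.05],[0.08,0.014,-0.1],[0.12,0.02,-0.15],[0.16,0.028,-0.2],[0.192,0.034,-0.239],[0.192,0.034,-0.239]], "dr": [[0,0,0.05],[0,0,0.1],[0,0,0.15],[0,0,0.2],[0,0,0.246],[0,0,0.246]], "jaw": [0,0,0,0,0,0]}}

```text
time: 6.65
tool_pos: [0.4583, 0.2196, 0.1007]
tool_rot: [-3.141, -0.123, 2.142]
contact_force: [-0.3, -1.5, -3.2]
opening: 0.052
grip_force: 35.0
```

Run:
```python
from k import *
o=telemetry.observe(); print(o["time"],o["opening"],o["grip_force"])
lx=lambda x,z,T:pour(T,(x,-.016,z))
t=shot("top","top4"); s=shot("side","side4")
def ov(im,n):
    for pts in([(-.0575,-.0875,.03),(.0575,-.0875,.03),(.0575,.0875,.03),(-.0575,.0875,.03)],[(-.056,-.028,.0245),(.009,-.028,.0245),(.009,.028,.0245),(-.056,.028,.0245)]):
        q=proj(n,[case(*p) for p in pts]); off,k=((160,150),4) if n=="top" else ((200,180),4)
        cv2.polylines(im,[np.int32((q-off)*k+k/2)],True,(0,0,255),1)
    return im
a=ov(cv2.resize(t[150:250,160:260],(400,400),interpolation=2),"top"); b=ov(cv2.resize(s[180:280+25,200:300],(400,500),interpolation=2),"side")[:400]
b=ov(cv2.resize(s[180:305,200:300],(400,500),interpolation=2),"side")[100:]
cv2.imwrite("pics/c4.png",np.hstack([a,b]))
plan([("e1",*lx(-.1,.072,1.35)),("e2",*lx(-.012,.072,1.35)),("e3",*lx(-.032,.072,1.35))])
```

```text
6.65 0.051977297966701135 34.99246568419039
e1 d [0.041, 0.037, -0.068] dr [-0.004, 0.0, 0.011] rows 0.8 q [ 0.245  0.494  1.754  0.142  0.937 -0.418] dq 0.06 err 0.0
e2 d [0.185, 0.12, 0.0] dr [0.0, 0.0, 0.0] rows 2.1 q [ 0.291  0.631  1.487  0.133  1.061 -0.352] dq 0.27 err 0.0
e3 d [-0.042, -0.027, 0.0] dr [0.0, 0.0, 0.0] rows 0.5 q [ 0.282  0.599  1.551  0.135  1.03  -0.366] dq 0.06 err 0.0
```

View pics/c4.png

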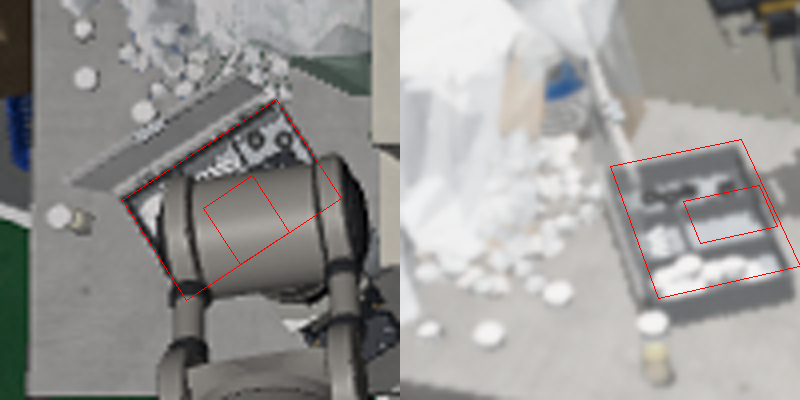

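Request:
{"name": "apply_moves", "arguments": {"delta_pos": [[0.02,0.018,-0.034],[0.041,0.037,-0.068],[0.041,0.037,-0.068],[0.08,0.062,-0.068],[0.12,0.088,-0.068],[0.16,0.114,-0.068],[0.2,0.14,-0.068],[0.226,0.157,-0.068]], "dr": [[0,0,0.01],[0,0,0.01],[0,0,0.01],[0,0,0.01],[0,0,0.01],[0,0,0.01],[0,0,0.01],[0,0,0.01]], "jaw": [0,0,0,0,0,0,0,0]}}

```text
time: 7.42
tool_pos: [0.5489, 0.2833, 0.0791]
tool_rot: [3.136, -0.121, 2.148]
contact_force: [-0.7, -1.1, -2.8]
opening: 0.0524
grip_force: 35.0
```

Run:
```python
from k import *
lx=lambda x,z,T:pour(T,(x,-.016,z))
o=telemetry.observe(); print(o["time"],o["contact_force"])
t=shot("top","top5"); s=shot("side","side5")
cv2.imwrite("pics/c5.png",np.hstack([cv2.resize(t[150:250,160:260],(400,400),interpolation=2),cv2.resize(s[170:295,200:325],(400,400),interpolation=2)]))
plan([("e3",*lx(-.030,.068,1.4)),("p1",*lx(-.030,.058,1.55)),("p2",*lx(-.03,.048,1.75)),("p3",*lx(-.03,.040,2.0)),("p4",*lx(-.03,.038,2.27))])
```

```text
7.4167 [-0.709 -1.092 -2.772]
e3 d [-0.042, -0.027, -0.013] dr [-0.091, -0.043, -0.002] rows 0.5 q [ 0.309  0.6    1.555  0.081  1.007 -0.311] dq 0.12 err 0.0
p1 d [-0.002, 0.002, -0.016] dr [-0.252, -0.163, 0.0] rows 1.2 q [ 0.389  0.599  1.578 -0.096  0.952 -0.132] dq 0.18 err 0.0
p2 d [-0.003, 0.005, -0.014] dr [-0.335, -0.218, -0.0] rows 1.6 q [ 0.498  0.618  1.598 -0.349  0.933  0.132] dq 0.26 err 0.0
p3 d [-0.005, 0.008, -0.008] dr [-0.419, -0.272, -0.0] rows 2.0 q [ 0.627  0.672  1.606 -0.643  0.999  0.444] dq 0.31 err 0.0
p4 d [-0.007, 0.011, 0.005] dr [-0.453, -0.294, -0.0] rows 2.2 q [ 0.746  0.762  1.591 -0.883  1.153  0.7  ] dq 0.26 err 0.0
```

View pics/c5.png

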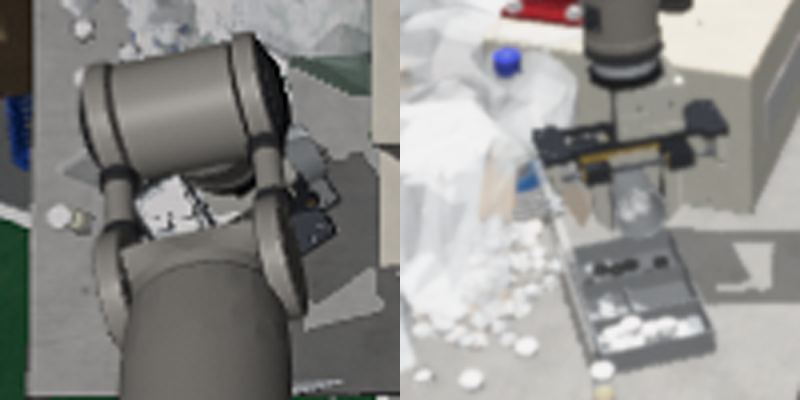

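Request:
{"name": "apply_moves", "arguments": {"delta_pos": [[-0.02,-0.013,-0.006],[-0.042,-0.027,-0.013],[-0.043,-0.026,-0.018],[-0.043,-0.026,-0.024],[-0.044,-0.025,-0.029],[-0.044,-0.025,-0.029]], "dr": [[-0.045,-0.02,0],[-0.09,-0.043,0],[-0.17,-0.1,0],[-0.26,-0.15,0],[-0.343,-0.206,0],[-0.343,-0.206,0]], "jaw": [0,0,0,0,0,0]}}

```text
time: 8.02
tool_pos: [0.5283, 0.2733, 0.0665]
tool_rot: [-3.138, 0.08, 2.15]
contact_force: [-1.0, 0.3, -1.6]
opening: 0.0525
grip_force: 35.0
```

Request:
{"name": "apply_moves", "arguments": {"delta_pos": [[0,0.001,-0.002],[-0.001,0.001,-0.004],[-0.001,0.002,-0.006],[-0.002,0.003,-0.008],[-0.002,0.004,-0.01],[-0.003,0.004,-0.012],[-0.003,0.005,-0.014],[-0.003,0.005,-0.014]], "dr": [[-0.05,-0.03,0],[-0.1,-0.06,0],[-0.14,-0.09,0],[-0.19,-0.12,0],[-0.24,-0.155,0],[-0.29,-0.19,0],[-0.335,-0.218,0],[-0.335,-0.218,0]], "jaw": [0,0,0,0,0,0,0,0]}}

```text
time: 8.68
tool_pos: [0.5281, 0.2747, 0.0605]
tool_rot: [-3.137, 0.278, 2.149]
contact_force: [-0.4, 0.1, -2.4]
opening: 0.0525
grip_force: 35.0
```

Request:
{"name": "apply_moves", "arguments": {"delta_pos": [[-0.001,0.001,-0.001],[-0.001,0.002,-0.002],[-0.002,0.003,-0.003],[-0.002,0.004,-0.004],[-0.003,0.005,-0.005],[-0.004,0.006,-0.006],[-0.004,0.007,-0.007],[-0.005,0.008,-0.008]], "dr": [[-0.05,-0.034,0],[-0.1,-0.068,0],[-0.155,-0.1,0],[-0.21,-0.136,0],[-0.26,-0.17,0],[-0.315,-0.204,0],[-0.365,-0.24,0],[-0.419,-0.272,0]], "jaw": [0,0,0,0,0,0,0,0]}}

```text
time: 9.35
tool_pos: [0.5271, 0.2773, 0.0577]
tool_rot: [-3.138, 0.528, 2.147]
contact_force: [0.4, 0.4, -2.4]
opening: 0.0524
grip_force: 35.0
```

Request:
{"name": "apply_moves", "arguments": {"delta_pos": [[-0.001,0.001,0.001],[-0.002,0.003,0.001],[-0.003,0.004,0.002],[-0.004,0.006,0.003],[-0.005,0.007,0.003],[-0.005,0.008,0.004],[-0.006,0.01,0.005],[-0.007,0.011,0.005]], "dr": [[-0.057,-0.037,0],[-0.113,-0.074,0],[-0.17,-0.11,0],[-0.227,-0.147,0],[-0.283,-0.184,0],[-0.34,-0.22,0],[-0.396,-0.257,0],[-0.453,-0.294,0]], "jaw": [0,0,0,0,0,0,0,0]}}

```text
time: 10.02
tool_pos: [0.5243, 0.2817, 0.0597]
tool_rot: [-3.136, 0.798, 2.148]
contact_force: [0.8, 0.9, -1.2]
opening: 0.0526
grip_force: 35.0
```

Run:
```python
from k import *
lx=lambda x,z,T:pour(T,(x,-.016,z))
o=telemetry.observe(); print(o["time"],o["contact_force"],o["qpos"])
P,R=cur(); G=P-.019*R.as_matrix()[:,2]; print(P,lx(-.03,.038,2.27)[0])
t=shot("top","top6"); s=shot("side","side6")
cv2.imwrite("pics/c6.png",np.hstack([cv2.resize(t[150:250,160:260],(400,400),interpolation=2),cv2.resize(s[190:290,220:320],(400,400),interpolation=2)]))
```

```text
10.0167 [ 0.788  0.886 -1.186] [ 0.744  0.81   1.499 -0.866  1.183  0.661]
[0.524 0.282 0.06 ] [0.525 0.284 0.06 ]
```

View pics/c6.png

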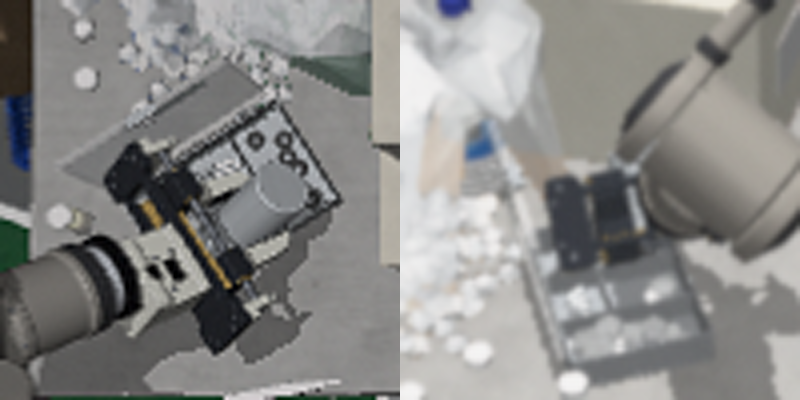

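Request:
{"name": "apply_moves", "arguments": {"delta_pos": [[-0.01,0.015,0.01],[0.005,-0.008,0.02],[-0.01,0.015,0.01],[0.005,-0.008,0.025],[-0.01,0.015,0.01],[0,0,0.01],[0,0,0.01],[0,0,0.01]], "dr": [[-0.05,-0.03,0],[-0.08,-0.05,0],[-0.12,-0.08,0],[-0.12,-0.08,0],[-0.12,-0.08,0],[-0.12,-0.08,0],[-0.12,-0.08,0],[-0.12,-0.08,0]], "jaw": [0,0,0,0,0,0,0,0]}}

```text
time: 10.78
tool_pos: [0.5248, 0.2816, 0.0634]
tool_rot: [-3.139, 0.87, 2.147]
contact_force: [-0.9, 1.1, -1.5]
opening: 0.0523
grip_force: 35.0
```

Run:
```python
from k import *
lx=lambda x,z,T:pour(T,(x,-.016,z))
o=telemetry.observe(); print(o["time"],o["contact_force"],o["qpos"])
D=np.radians
L=lambda a,r,z:np.array([r*np.cos(np.radians(a)),r*np.sin(np.radians(a)),z])
plan([("r1",*lx(-.035,.055,2.0)),("r2",*lx(-.04,.075,1.65)),("r3",*lx(-.12,.08,1.4)),("r4",np.array([.38,.21,.2]),tool(AZ+1.5,p0+1.35)),("r5",L(14,.37,.22),tool(AZ+1.15,p0+1.3))])
```

```text
10.7833 [-0.896  1.051 -1.507] [ 0.768  0.836  1.489 -0.919  1.232  0.708]
r1 d [-0.003, -0.013, 0.025] dr [0.574, 0.367, 0.004] rows 2.7 q [ 0.627  0.646  1.607 -0.634  1.019  0.427] dq 0.29 err 0.0
r2 d [-0.003, -0.018, 0.033] dr [0.587, 0.381, 0.0] rows 2.8 q [ 0.441  0.565  1.594 -0.216  0.969 -0.014] dq 0.44 err 0.0
r3 d [-0.165, -0.113, -0.002] dr [0.419, 0.272, 0.0] rows 2.0 q [ 0.262  0.447  1.804  0.085  0.914 -0.367] dq 0.35 err 0.0
r4 d [-0.191, -0.034, 0.286] dr [0.087, 0.049, -0.246] rows 3.3 q [ 0.24   0.197  1.818  0.129  1.155 -0.267] dq 0.25 err 0.0
r5 d [-0.052, -0.301, 0.05] dr [0.097, 0.028, -0.7] rows 3.0 q [-0.112  0.057  1.932  0.179  1.195 -0.285] dq 0.35 err 0.0
```

Request:
{"name": "apply_moves", "arguments": {"delta_pos": [[0,-0.003,0.006],[-0.001,-0.006,0.012],[-0.002,-0.01,0.019],[-0.003,-0.013,0.025]], "dr": [[0.14,0.09,0],[0.29,0.18,0],[0.43,0.275,0],[0.574,0.367,0]], "jaw": [0,0,0,0]}}

```text
time: 11.12
tool_pos: [0.5234, 0.2774, 0.0739]
tool_rot: [3.14, 0.526, 2.146]
contact_force: [0.3, -0.1, -1.7]
opening: 0.0521
grip_force: 35.0
```

Request:
{"name": "apply_moves", "arguments": {"delta_pos": [[0,-0.004,0.008],[-0.001,-0.009,0.016],[-0.002,-0.013,0.024],[-0.003,-0.018,0.033]], "dr": [[0.15,0.095,0],[0.29,0.19,0],[0.44,0.285,0],[0.587,0.381,0]], "jaw": [0,0,0,0]}}

```text
time: 11.45
tool_pos: [0.5223, 0.2699, 0.0875]
tool_rot: [3.14, 0.176, 2.146]
contact_force: [0.1, 0.1, -2.3]
opening: 0.052
grip_force: 35.0
```

Request:
{"name": "apply_moves", "arguments": {"delta_pos": [[-0.04,-0.027,0.01],[-0.08,-0.055,0.01],[-0.12,-0.083,0.005],[-0.165,-0.113,-0.002],[-0.165,-0.113,-0.002]], "dr": [[0,0,0],[0.14,0.09,0],[0.28,0.18,0],[0.419,0.272,0],[0.419,0.272,0]], "jaw": [0,0,0,0,0]}}

```text
time: 11.87
tool_pos: [0.4537, 0.2214, 0.0853]
tool_rot: [-3.138, -0.074, 2.143]
contact_force: [0.4, 0.4, -2.3]
opening: 0.0525
grip_force: 35.0
```

Request:
{"name": "apply_moves", "arguments": {"delta_pos": [[-0.04,-0.005,0.07],[-0.08,-0.014,0.14],[-0.12,-0.02,0.2],[-0.16,-0.028,0.25],[-0.191,-0.034,0.286]], "dr": [[0.017,0.01,-0.05],[0.035,0.02,-0.1],[0.052,0.03,-0.15],[0.07,0.04,-0.2],[0.087,0.049,-0.246]], "jaw": [0,0,0,0,0]}}

```text
time: 12.28
tool_pos: [0.3793, 0.211, 0.2021]
tool_rot: [3.14, -0.118, 2.022]
contact_force: [0.9, -0.2, -1.4]
opening: 0.0525
grip_force: 35.0
```

Request:
{"name": "apply_moves", "arguments": {"delta_pos": [[-0.01,-0.06,0.01],[-0.02,-0.12,0.02],[-0.03,-0.18,0.03],[-0.042,-0.24,0.04],[-0.052,-0.301,0.05]], "dr": [[0.02,0.005,-0.14],[0.04,0.01,-0.28],[0.06,0.017,-0.42],[0.08,0.022,-0.56],[0.097,0.028,-0.7]], "jaw": [0,0,0,0,0]}}

```text
time: 12.7
tool_pos: [0.3585, 0.0897, 0.2205]
tool_rot: [3.141, -0.169, 1.67]
contact_force: [0.7, -0.6, -2.1]
opening: 0.0522
grip_force: 35.0
```

Run:
```python
from k import *
t=shot("top","top7"); s=shot("side","side7"); a=cv2.imread("pics/top0.png").astype(int); b=cv2.imread("pics/side0.png").astype(int)
def white(im,n,z):
    k=(np.array([[x,y,z] for x in np.arange(-.055,.0081,.003) for y in np.arange(-.027,.0271,.003)])); uv=proj(n,[case(*p) for p in k]).round().astype(int)
    return np.array([im[v,u].mean() for u,v in uv]).reshape(22,-1)
for n,o,i in(("top",a,t),("side",b,s)):
    w0,w=white(o,n,.008),white(i,n,.008); print(n,"before",w0.mean(),"after",w.mean()); print(w.astype(int)[::2])
```

```text
top before 146.29346092503985 after 147.5622009569378
[[ 88  75  65  65  76  45  45  74  45  98  54  74  74  42  55  55  76  76
   95]
 [165 106 174 104 168  70  99 103 103 115 103 103 103 133  39 109 188  98
  156]
 [100 116 116 171 168 168 108 203 189 199 163 163  89 152 152 192 192 201
  200]
 [ 67 114 173 169 167 103 204 204 198 198 198 194 177 138 179 184 196 198
  200]
 [ 52  52 174 169 169 176 193 199 197 197 197 201 161 161 176 191 198 201
  201]
 [ 73 110 109  87  87 145 168 166 183 183 192 160 165 163  86 166  98 167
  167]
 [133  50 101 101 186 199 146 150 130 162 163 164 164  54 201 145 199 199
  150]
 [ 66 113 165 165 164 171 157 199 199 122  99  99  98 203 204 199 199 199
  199]
 [100 113 113 164 163 159 132 142 136 166 173 173 174 191 191 198 198 198
  205]
 [ 64 172 172 164 161 161 160 160 151 170 170 197 195 123 158 182 182 203
  161]
 [ 46  46 168 168 162 164 165 161 162 165 165 205 178 178 123 168 164 167
  163]]
side before 160.244019138756 after 173.10526315789474
[[107 105 141 125 125 110 148 140 140 166 162 152 145 145 148 148 127 127
  149]
 [ 99 106 106 138 129 129 162 162 204 186 220 220 229 165 165 122 122 106
  106]
 [111 111 140 146 209 209 233 219 219 229 229 237 234 215 215 149 110 110
  109]
 [109 125 127 188 188 237 238 241 241 234 226 236 222 222 165 163 119 110
  110]
 [116 120 168 168 225 233 242 242 241 237 221 194 194 160 161 121 121 109
  109]
 [139 139 157 187 205 223 223 222 238 225 225 187 187 161 134 134 115 111
  110]
 [225 235 235 202 202 202 197 194 192 192 196 196 189 189 172 128 120 111
  111]
 [206 206 236 236 221 221 196 196 171 166 166 212 212 218 218 141 141 111
  122]
 [113 164 164 200 200 207 207 189 189 186 174 211 226 226 172 172 118 118
  113]
 [110 121 121 162 227 227 235 235 230 208 203 203 203 187 187 132 132 112
  112]
 [113 113 144 152 199 199 214 210 223 209 209 177 192 162 162 128 111 111
  122]]
```

Run:
```python
from k import *
t=cv2.imread("pics/top7.png"); s=cv2.imread("pics/side7.png")
def c(i,ce,w,h,W,H): x,y=int(ce[0]-w/2),int(ce[1]-h/2); return cv2.resize(i[y:y+h,x:x+w],(W,H),interpolation=cv2.INTER_CUBIC)
pk=case(-.0235,0,.01)
A=c(t,proj("top",[pk])[0],50,40,400,320); B=c(s,proj("side",[pk])[0],50,40,400,320)
C=c(s,proj("side",[[.36,.12,.23]])[0],50,35,400,280); D=c(t,proj("top",[[.55,.38,.05]])[0],125,87,400,280)
cv2.imwrite("pics/c7.png",np.vstack([np.hstack([A,B]),np.hstack([C,D])]))
```

```text
(no output)
```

View pics/c7.png

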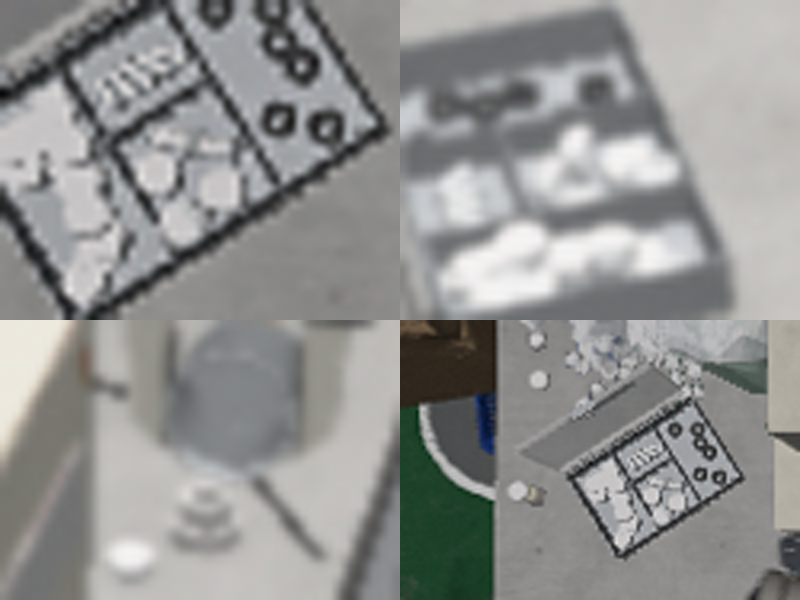

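```bash
cat >> k.py <<'E'
R0=Ro.from_euler("xyz",[3.06,-1.469,.603]); P0=np.array([.512,-.417,.0575])
E
python3 - <<'E'
from k import *
L=lambda a,r,z:np.array([r*np.cos(np.radians(a)),r*np.sin(np.radians(a)),z])
plan([("m1",L(-12,.37,.22),tool(AZ+.75,p0+1.2)),("t3",np.array([.38,-.28,.21]),tool(AZ+.35,p0+1.1)),("t2",np.array([.44,-.40,.21]),tool(AZ,p0+.92)),
("t1",np.array([.48,-.42,.2]),tool(AZ,p0+.46)),("L",P0+[0,0,.12],R0),("D",P0,R0)])
E
```

```text
m1 d [0.007, -0.413, -0.002] dr [0.207, -0.019, -0.786] rows 4.0 q [-0.646  0.074  1.935  0.269  1.239 -0.45 ] dq 0.53 err 0.0
t3 d [0.045, -0.508, -0.025] dr [0.177, -0.096, -0.799] rows 4.9 q [-1.038  0.285  1.725  0.365  1.28  -0.472] dq 0.39 err 0.0
t2 d [0.15, -0.3, 0.0] dr [0.233, -0.277, -0.698] rows 3.2 q [-1.157  0.46   1.526  0.575  1.275 -0.315] dq 0.21 err 0.0
t1 d [0.1, -0.05, -0.025] dr [0.46, -0.797, -0.0] rows 3.7 q [-1.278  0.634  1.56   0.987  1.418 -0.643] dq 0.41 err 0.0
L d [0.08, 0.008, -0.056] dr [0.444, -0.803, 0.0] rows 3.7 q [-1.302  0.866  1.624  1.309  1.641 -0.95 ] dq 0.32 err 0.0
D d [0.0, 0.0, -0.3] dr [0.0, 0.0, 0.0] rows 2.9 q [-1.302  1.061  1.62   1.3    1.59  -1.134] dq 0.2 err 0.0
```

Request:
{"name": "apply_moves", "arguments": {"delta_pos": [[0,-0.07,0],[0.002,-0.14,0],[0.003,-0.21,0],[0.005,-0.28,0],[0.006,-0.35,0],[0.007,-0.413,-0.002]], "dr": [[0.035,-0.003,-0.13],[0.07,-0.006,-0.26],[0.1,-0.01,-0.39],[0.14,-0.013,-0.525],[0.17,-0.016,-0.655],[0.207,-0.019,-0.786]], "jaw": [0,0,0,0,0,0]}}

```text
time: 13.3
tool_pos: [0.3619, -0.0758, 0.2195]
tool_rot: [3.141, -0.272, 1.277]
contact_force: [0.6, -0.6, -1.5]
opening: 0.0522
grip_force: 35.0
```

Request:
{"name": "apply_moves", "arguments": {"delta_pos": [[0,-0.08,-0.004],[0.005,-0.17,-0.008],[0.01,-0.255,-0.012],[0.02,-0.34,-0.016],[0.03,-0.43,-0.02],[0.045,-0.508,-0.025]], "dr": [[0.03,-0.016,-0.13],[0.06,-0.03,-0.265],[0.09,-0.048,-0.4],[0.12,-0.064,-0.53],[0.15,-0.08,-0.665],[0.177,-0.096,-0.799]], "jaw": [0,0,0,0,0,0]}}

```text
time: 13.8
tool_pos: [0.3798, -0.2799, 0.209]
tool_rot: [3.141, -0.372, 0.877]
contact_force: [-0.4, 0.1, -1.0]
opening: 0.0524
grip_force: 35.0
```

Request:
{"name": "apply_moves", "arguments": {"delta_pos": [[0.03,-0.06,0],[0.06,-0.12,0],[0.09,-0.18,0],[0.12,-0.24,0],[0.15,-0.3,0]], "dr": [[0.047,-0.055,-0.14],[0.093,-0.11,-0.28],[0.14,-0.166,-0.42],[0.186,-0.22,-0.56],[0.233,-0.277,-0.698]], "jaw": [0,0,0,0,0]}}

```text
time: 14.22
tool_pos: [0.4406, -0.3986, 0.2089]
tool_rot: [3.141, -0.554, 0.528]
contact_force: [0.4, -0.7, -1.3]
opening: 0.0527
grip_force: 35.0
```

Request:
{"name": "apply_moves", "arguments": {"delta_pos": [[0.02,-0.01,-0.005],[0.04,-0.02,-0.01],[0.06,-0.03,-0.015],[0.08,-0.04,-0.02],[0.1,-0.05,-0.025]], "dr": [[0.09,-0.16,0],[0.184,-0.32,0],[0.276,-0.48,0],[0.37,-0.64,0],[0.46,-0.797,0]], "jaw": [0,0,0,0,0]}}

```text
time: 14.63
tool_pos: [0.4803, -0.4178, 0.1989]
tool_rot: [3.133, -1.016, 0.536]
contact_force: [-0.4, 0.3, -2.6]
opening: 0.052
grip_force: 35.0
```

Request:
{"name": "apply_moves", "arguments": {"delta_pos": [[0.016,0.002,-0.01],[0.032,0.003,-0.02],[0.048,0.005,-0.033],[0.064,0.006,-0.045],[0.08,0.008,-0.056],[0.08,0.008,-0.056],[0.08,0.008,-0.056]], "dr": [[0.09,-0.16,0],[0.178,-0.32,0],[0.266,-0.48,0],[0.355,-0.64,0],[0.444,-0.803,0],[0.444,-0.803,0],[0.444,-0.803,0]], "jaw": [0,0,0,0,0,0,0]}}

```text
time: 15.22
tool_pos: [0.5121, -0.4134, 0.1746]
tool_rot: [3.048, -1.469, 0.62]
contact_force: [0.1, 0.2, -0.9]
opening: 0.0524
grip_force: 35.0
```

Run:
```python
from k import *
plan([("D",P0,R0)]); print(cur()[0],telemetry.observe()["time"])
```

```text
D d [-0.0, -0.009, -0.293] dr [0.002, 0.002, -0.01] rows 2.8 q [-1.302  1.061  1.62   1.3    1.59  -1.134] dq 0.23 err 0.0
[ 0.512 -0.413  0.175] 15.2167
```

Lower, check the contact force, then release.

Request:
{"name": "apply_moves", "arguments": {"delta_pos": [[0,0,-0.06],[0,-0.005,-0.12],[0,-0.009,-0.18],[0,-0.009,-0.23],[0,-0.009,-0.265],[0,-0.009,-0.28],[0,-0.009,-0.29],[0,-0.009,-0.292]], "dr": [[0,0,0],[0,0,0],[0,0,0],[0,0,0],[0,0,0],[0,0,0],[0,0,0],[0,0,0]], "jaw": [0,0,0,0,0,0,0,0]}}

```text
time: 15.88
tool_pos: [0.5119, -0.4182, 0.0606]
tool_rot: [2.992, -1.47, 0.673]
contact_force: [-0.2, -0.0, -2.7]
opening: 0.0523
grip_force: 35.0
```

Request:
{"name": "apply_moves", "arguments": {"delta_pos": [[0,0,0],[0,0,0]], "dr": [[0,0,0],[0,0,0]], "jaw": [0,0]}}

```text
time: 16.05
tool_pos: [0.5118, -0.4183, 0.0611]
tool_rot: [2.987, -1.47, 0.678]
contact_force: [-0.0, -0.6, -1.4]
opening: 0.0524
grip_force: 35.0
```

Request:
{"name": "apply_moves", "arguments": {"delta_pos": [[0,0,-0.003],[0,0,-0.006],[0,0,-0.007],[0,0,-0.007]], "dr": [[0,0,0],[0,0,0],[0,0,0],[0,0,0]], "jaw": [0,0,0,0]}}

```text
time: 16.38
tool_pos: [0.5116, -0.4179, 0.0571]
tool_rot: [3.005, -1.471, 0.661]
contact_force: [0.2, -0.1, -1.5]
opening: 0.0524
grip_force: 35.0
```

Run:
```python
from k import *
for _ in range(3): eyes.read_camera("top"); o=telemetry.observe(); print(o["tool_pos"],o["contact_force"],o["torque"])
```

```text
[ 0.512 -0.418  0.057] [ 0.132 -0.483 -1.268] [-0.44   0.649 -0.021]
[ 0.512 -0.418  0.057] [ 0.414 -0.309 -0.608] [-0.397  0.628 -0.005]
[ 0.512 -0.418  0.057] [ 0.055 -1.216 -1.575] [-0.391  0.707  0.006]
```

Request:
{"name": "apply_moves", "arguments": {"delta_pos": [[0,0,-0.002],[0,0,-0.004],[0,0,-0.004],[0,0,-0.004]], "dr": [[0,0,0],[0,0,0],[0,0,0],[0,0,0]], "jaw": [0,0,0,0]}}

```text
time: 16.87
tool_pos: [0.5117, -0.418, 0.0568]
tool_rot: [2.993, -1.473, 0.673]
contact_force: [-0.1, 1.4, 5.3]
opening: 0.0525
grip_force: 35.0
```

Run:
```python
from k import *
for _ in range(3): eyes.read_camera("top"); o=telemetry.observe(); print(o["tool_pos"],o["contact_force"],o["torque"])
```

```text
[ 0.512 -0.418  0.057] [-1.874 -0.324  4.729] [ 0.278 -0.135  0.162]
[ 0.512 -0.418  0.057] [-0.324  0.324  5.113] [ 0.234 -0.136  0.109]
[ 0.512 -0.418  0.057] [-0.827  1.535  5.05 ] [ 0.243 -0.077  0.183]
```

Request:
{"name": "apply_moves", "arguments": {"delta_pos": [[0,0,0],[0,0,0],[0,0,0],[0,0,0],[0,0,0],[0,0,0],[0,0,0]], "dr": [[0,0,0],[0,0,0],[0,0,0],[0,0,0],[0,0,0],[0,0,0],[0,0,0]], "jaw": [0.85,0.85,0.85,0.85,0.85,0.85,0.85]}}

```text
time: 17.6
tool_pos: [0.5116, -0.4179, 0.0554]
tool_rot: [3.006, -1.471, 0.66]
contact_force: [-0.1, -0.4, 0.5]
opening: 0.0785
grip_force: 0.0
```

Request:
{"name": "apply_moves", "arguments": {"delta_pos": [[-0.05,-0.029,0.006],[-0.11,-0.063,0.013],[-0.17,-0.098,0.02],[-0.23,-0.13,0.028],[-0.29,-0.167,0.035],[-0.32,-0.183,0.04]], "dr": [[0,0,0],[0,0,0],[0,0,0],[0,0,0],[0,0,0],[0,0,0]], "jaw": [0.85,0.85,0.85,0.85,0.85,0.85]}}

```text
time: 18.1
tool_pos: [0.3812, -0.4933, 0.0718]
tool_rot: [2.992, -1.47, 0.671]
contact_force: [0.6, -0.0, -0.8]
opening: 0.078
grip_force: 0.0
```

Run:
```python
from k import *
t=shot("top","top8"); s=shot("side","side8")
for n,i,(y,x) in(("top",t,(165,375)),("side",s,(105,310))):
    o=cv2.imread(f"pics/{'top0' if n=='top' else 'side0'}.png")
    for nm,P,hh in(("cup",CUP,.04),("amber",np.array([.4286,-.346,0]),.032),("wide",np.array([.5394,-.3186,0]),.034)):
        u,v=proj(n,[P+[0,0,hh]])[0].round().astype(int); A=o[v-14:v+15,u-13:u+14]; S=i[v-20:v+21,u-19:u+20]
        r=cv2.matchTemplate(S,A,cv2.TM_CCOEFF_NORMED); m=cv2.minMaxLoc(r); print(n,nm,m[1],np.array(m[3])-6)
# lid angle
top7=cv2.imread("pics/top8.png")
```

```text
top cup 0.8361889719963074 [0 1]
top amber 0.9908473491668701 [0 0]
top wide 0.9994869828224182 [0 0]
side cup 0.98154616355896 [0 0]
side amber 0.9942892789840698 [0 0]
side wide 0.9989521503448486 [0 0]
```

Run:
```python
from k import *
print("blue",tri((242,142),(234,188)))
Rd=tool(YAW,np.pi/2); P,R=cur()
t7=cv2.imread("pics/top7.png")
YC=.045
def tip(al,rho,pad=.0): # TCP so that front corner of fingertip lies on the outer face
    x=.061-rho*np.cos(al)+.0075*np.sin(al); z=.0315+rho*np.sin(al)+.0075*np.cos(al); return case(x+.0095*np.sin(al)+pad,YC,z)
mid=Ro.from_rotvec((Rd*R.inv()).as_rotvec()/3)*R; mid2=Ro.from_rotvec((Rd*R.inv()).as_rotvec()*2/3)*R
plan([("a",np.array([.36,-.45,.2]),mid),("b",np.array([.34,-.36,.23]),mid2),("c",np.array([.35,-.25,.23]),Rd),("d",np.array([.365,-.04,.23]),Rd),("e",np.array([.365,.17,.23]),Rd),("f",np.array([.47,.33,.23]),Rd),("g",case(.135,YC,.21),Rd),("h",case(.13,YC,.115),Rd),
("i",tip(1.75,.09),Rd),("j",tip(1.4,.09),Rd),("k",tip(1.0,.09),Rd),("l",tip(.6,.09),Rd),("m",tip(.25,.09),Rd),("n",tip(0,.09),Rd)])
for al in(1.6,1.7,1.8,1.83):
    L=[case(.061-.1185*np.cos(al)+.0075*np.sin(al),y,.0315+.1185*np.sin(al)+.0075*np.cos(al)) for y in(.0875,-.0875)]; c=proj("top",[case(.55-.55,0,0)])[0]
    ce=proj("top",[[.55,.38,.05]])[0]; x0,y0=int(ce[0]-62.5),int(ce[1]-43.5); print(al,((proj("top",L)-[x0,y0])*3.2+[400,320]).round().tolist())
g=cv2.cvtColor(t7,7);
```

```text
blue (array([0.716, 0.192, 0.194]), np.float64(0.0018617768248218845))
a d [-0.055, 0.107, 0.321] dr [-0.504, 0.841, 0.022] rows 3.9 q [-1.477  0.61   1.58   0.855  1.532 -0.763] dq 0.53 err 0.0
b d [-0.05, 0.225, 0.075] dr [-0.504, 0.841, 0.022] rows 3.9 q [-1.278  0.292  1.702  0.493  1.309 -0.441] dq 0.36 err 0.0
c d [0.025, 0.275, 0.0] dr [-0.504, 0.841, 0.022] rows 3.9 q [-0.799  0.165  1.761  0.     1.215  0.196] dq 0.64 err 0.0
d d [0.038, 0.525, 0.0] dr [0.0, 0.0, 0.0] rows 5.0 q [-0.319  0.047  1.899  0.     1.196  0.676] dq 0.48 err 0.0
e d [0.0, 0.525, 0.0] dr [0.0, 0.0, 0.0] rows 5.0 q [ 0.245  0.114  1.823 -0.     1.204  1.24 ] dq 0.56 err 0.0
f d [0.262, 0.4, 0.0] dr [0.0, 0.0, 0.0] rows 4.6 q [0.479 0.433 1.374 0.    1.335 1.474] dq 0.45 err 0.0
g d [0.385, 0.26, -0.05] dr [0.0, 0.0, 0.0] rows 4.5 q [0.507 0.863 0.621 0.    1.657 1.502] dq 0.75 err 0.0
h d [-0.01, -0.007, -0.237] dr [0.0, 0.0, 0.0] rows 2.3 q [ 0.507  0.862  0.889 -0.     1.39   1.501] dq 0.27 err 0.0
i d [-0.076, -0.049, 0.009] dr [0.0, 0.0, 0.0] rows 0.9 q [ 0.503  0.778  1.055 -0.     1.309  1.498] dq 0.17 err 0.0
j d [-0.066, -0.043, 0.007] dr [0.0, 0.0, 0.0] rows 0.8 q [ 0.5    0.712  1.18  -0.     1.249  1.495] dq 0.13 err 0.0
k d [-0.075, -0.049, -0.025] dr [0.0, 0.0, 0.0] rows 0.9 q [ 0.496  0.652  1.33  -0.     1.16   1.49 ] dq 0.15 err 0.0
l d [-0.064, -0.041, -0.057] dr [0.0, 0.0, 0.0] rows 0.9 q [ 0.492  0.619  1.466 -0.     1.057  1.486] dq 0.14 err 0.0
m d [-0.038, -0.025, -0.069] dr [0.0, 0.0, 0.0] rows 0.8 q [ 0.489  0.617  1.56  -0.     0.965  1.484] dq 0.09 err 0.0
n d [-0.015, -0.01, -0.055] dr [0.0, 0.0, 0.0] rows 0.6 q [ 0.488  0.631  1.607 -0.     0.904  1.483] dq 0.06 err 0.0
1.6 [[519.0, 455.0], [654.0, 367.0]]
1.7 [[514.0, 446.0], [649.0, 358.0]]
1.8 [[510.0, 438.0], [644.0, 350.0]]
1.83 [[508.0, 435.0], [642.0, 348.0]]
```

Request:
{"name": "apply_moves", "arguments": {"delta_pos": [[-0.01,0.01,0.08],[-0.02,0.03,0.16],[-0.03,0.06,0.23],[-0.04,0.085,0.29],[-0.055,0.107,0.321]], "dr": [[-0.08,0.13,0],[-0.18,0.3,0.01],[-0.29,0.48,0.015],[-0.4,0.66,0.02],[-0.504,0.841,0.022]], "jaw": [0,0,0,0,0], "force": 20}}

```text
time: 18.62
tool_pos: [0.3628, -0.4472, 0.2025]
tool_rot: [3.106, -0.976, 0.574]
contact_force: [1.0, -0.6, 0.1]
opening: 0.0493
grip_force: 0.0
```

Request:
{"name": "apply_moves", "arguments": {"delta_pos": [[-0.01,0.045,0.015],[-0.02,0.09,0.03],[-0.03,0.135,0.045],[-0.04,0.18,0.06],[-0.05,0.225,0.075]], "dr": [[-0.1,0.168,0.004],[-0.2,0.336,0.009],[-0.3,0.504,0.013],[-0.4,0.672,0.018],[-0.504,0.841,0.022]], "jaw": [0,0,0,0,0]}}

```text
time: 19.03
tool_pos: [0.3422, -0.3563, 0.2304]
tool_rot: [3.129, -0.488, 0.569]
contact_force: [0.3, -0.2, -0.9]
opening: 0.016
grip_force: 0.0
```

Request:
{"name": "apply_moves", "arguments": {"delta_pos": [[0.004,0.045,0],[0.008,0.09,0],[0.012,0.137,0],[0.016,0.183,0],[0.02,0.23,0],[0.025,0.275,0],[0.025,0.275,0]], "dr": [[-0.084,0.14,0.004],[-0.168,0.28,0.008],[-0.25,0.42,0.011],[-0.336,0.56,0.015],[-0.42,0.7,0.018],[-0.504,0.841,0.022],[-0.504,0.841,0.022]], "jaw": [0,0,0,0,0,0,0]}}

```text
time: 19.62
tool_pos: [0.3535, -0.2426, 0.2298]
tool_rot: [-3.137, 0.0, 0.583]
contact_force: [-0.6, 0.8, -0.8]
opening: 0.0006
grip_force: 0.0
```

Request:
{"name": "apply_moves", "arguments": {"delta_pos": [[0.006,0.08,0],[0.012,0.17,0],[0.019,0.26,0],[0.025,0.35,0],[0.031,0.44,0],[0.038,0.525,0]], "dr": [[0,0,0],[0,0,0],[0,0,0],[0,0,0],[0,0,0],[0,0,0]], "jaw": [0,0,0,0,0,0]}}

```text
time: 20.12
tool_pos: [0.3661, -0.0356, 0.2295]
tool_rot: [-3.136, -0.002, 0.576]
contact_force: [0.9, -0.9, 0.5]
opening: 0.0007
grip_force: 0.0
```

Request:
{"name": "apply_moves", "arguments": {"delta_pos": [[0,0.08,0],[0,0.17,0],[0,0.26,0],[0,0.35,0],[0,0.44,0],[0,0.525,0]], "dr": [[0,0,0],[0,0,0],[0,0,0],[0,0,0],[0,0,0],[0,0,0]], "jaw": [0,0,0,0,0,0]}}

```text
time: 20.62
tool_pos: [0.3656, 0.1742, 0.2295]
tool_rot: [-3.136, -0.001, 0.577]
contact_force: [1.1, -0.4, -0.6]
opening: -0.0
grip_force: 0.0
```

```bash
cat >> k.py <<'E'
Rd=tool(YAW,np.pi/2); YC=.045
def tip(al,rho,pad=.0):
    x=.061-rho*np.cos(al)+.0075*np.sin(al); z=.0315+rho*np.sin(al)+.0075*np.cos(al); return case(x+.0095*np.sin(al)+pad,YC,z)
E
python3 - <<'E'
from k import *
o=telemetry.observe(); print(o["time"],o["opening"],cur()[0])
plan([("f",np.array([.47,.33,.23]),Rd),("g",case(.135,YC,.21),Rd),("h",case(.13,YC,.115),Rd)])
E
```

```text
20.6167 -2.1724744997916098e-05 [0.366 0.174 0.23 ]
f d [0.261, 0.389, 0.001] dr [-0.01, -0.003, -0.001] rows 4.5 q [0.479 0.433 1.374 0.    1.335 1.474] dq 0.44 err 0.0
g d [0.385, 0.26, -0.05] dr [0.0, 0.0, 0.0] rows 4.5 q [0.507 0.863 0.621 0.    1.657 1.502] dq 0.75 err 0.0
h d [-0.01, -0.007, -0.237] dr [0.0, 0.0, 0.0] rows 2.3 q [ 0.507  0.862  0.889 -0.     1.39   1.501] dq 0.27 err 0.0
```

Request:
{"name": "apply_moves", "arguments": {"delta_pos": [[0.04,0.065,0],[0.085,0.13,0],[0.13,0.195,0],[0.175,0.26,0],[0.22,0.325,0],[0.261,0.389,0]], "dr": [[0,0,0],[0,0,0],[0,0,0],[0,0,0],[0,0,0],[0,0,0]], "jaw": [0,0,0,0,0,0]}}

```text
time: 21.12
tool_pos: [0.471, 0.3293, 0.229]
tool_rot: [-3.136, -0.0, 0.577]
contact_force: [-0.0, -0.2, 0.4]
opening: 0.0002
grip_force: 0.0
```

Request:
{"name": "apply_moves", "arguments": {"delta_pos": [[0.05,0.034,0],[0.11,0.074,0],[0.17,0.115,0],[0.23,0.155,0],[0.29,0.196,-0.01],[0.34,0.23,-0.03],[0.385,0.26,-0.05],[0.385,0.26,-0.05]], "dr": [[0,0,0],[0,0,0],[0,0,0],[0,0,0],[0,0,0],[0,0,0],[0,0,0],[0,0,0]], "jaw": [0,0,0,0,0,0,0,0]}}

```text
time: 21.78
tool_pos: [0.6258, 0.4327, 0.2037]
tool_rot: [-3.136, 0.005, 0.577]
contact_force: [-0.5, 0.0, 0.0]
opening: 0.0
grip_force: 0.0
```

Run:
```python
from k import *
plan([("h",case(.13,YC,.115),Rd)]); print(telemetry.observe()["contact_force"])
```

```text
h d [-0.015, -0.003, -0.222] dr [-0.004, -0.014, -0.001] rows 2.1 q [ 0.507  0.862  0.889 -0.     1.39   1.501] dq 0.21 err 0.0
[-0.5    0.017  0.029]
```

Request:
{"name": "apply_moves", "arguments": {"delta_pos": [[-0.003,0,-0.04],[-0.006,0,-0.08],[-0.009,-0.001,-0.12],[-0.012,-0.002,-0.16],[-0.015,-0.003,-0.195],[-0.015,-0.003,-0.222],[-0.015,-0.003,-0.222]], "dr": [[0,0,0],[0,0,0],[0,0,0],[0,0,0],[0,0,0],[0,0,0],[0,0,0]], "jaw": [0,0,0,0,0,0,0]}}

```text
time: 22.37
tool_pos: [0.6173, 0.4296, 0.118]
tool_rot: [-3.137, 0.004, 0.575]
contact_force: [-0.9, 0.2, 0.2]
opening: 0.0005
grip_force: 0.0
```

Run:
```python
from k import *
print(cur()[0],telemetry.observe()["contact_force"])
plan([(n,tip(a,r),Rd) for n,a,r in(("i",1.83,.09),("j",1.57,.09),("k",1.25,.09),("l",.95,.09),("m",.65,.09),("m2",.4,.09),("m3",.2,.09),("n",0.03,.09))])
```

```text
[0.617 0.43  0.118] [-0.908  0.183  0.196]
i d [-0.056, -0.036, -0.003] dr [-0.004, -0.012, 0.001] rows 0.6 q [ 0.504  0.793  1.028 -0.     1.32   1.499] dq 0.14 err 0.0
j d [-0.047, -0.031, 0.012] dr [0.0, 0.0, 0.0] rows 0.6 q [ 0.501  0.743  1.117 -0.     1.281  1.496] dq 0.09 err 0.0
k d [-0.061, -0.04, -0.006] dr [0.0, 0.0, 0.0] rows 0.7 q [ 0.498  0.687  1.237 -0.     1.218  1.493] dq 0.12 err 0.0
l d [-0.055, -0.036, -0.026] dr [0.0, 0.0, 0.0] rows 0.7 q [ 0.495  0.646  1.348 -0.     1.148  1.49 ] dq 0.11 err 0.0
m d [-0.048, -0.031, -0.043] dr [0.0, 0.0, 0.0] rows 0.7 q [ 0.492  0.621  1.45  -0.     1.07   1.487] dq 0.1 err 0.0
m2 d [-0.031, -0.02, -0.046] dr [0.0, 0.0, 0.0] rows 0.6 q [ 0.49   0.614  1.524 -0.     1.004  1.485] dq 0.07 err 0.0
m3 d [-0.018, -0.012, -0.042] dr [0.0, 0.0, 0.0] rows 0.5 q [ 0.489  0.618  1.571 -0.     0.952  1.484] dq 0.05 err 0.0
n d [-0.01, -0.006, -0.038] dr [0.0, 0.0, 0.0] rows 0.4 q [ 0.488  0.628  1.603 -0.     0.911  1.483] dq 0.04 err 0.0
```

Request:
{"name": "apply_moves", "arguments": {"delta_pos": [[-0.028,-0.018,-0.002],[-0.056,-0.036,-0.003],[-0.08,-0.052,0.004],[-0.103,-0.067,0.009],[-0.134,-0.087,0.007],[-0.164,-0.107,0.003],[-0.192,-0.125,-0.009],[-0.219,-0.143,-0.023]], "dr": [[0,0,0],[0,0,0],[0,0,0],[0,0,0],[0,0,0],[0,0,0],[0,0,0],[0,0,0]], "jaw": [0,0,0,0,0,0,0,0]}}

```text
time: 23.03
tool_pos: [0.5318, 0.3733, 0.1136]
tool_rot: [-3.138, -0.005, 0.575]
contact_force: [0.7, 0.7, 0.5]
opening: 0.0006
grip_force: 0.6
```

Request:
{"name": "apply_moves", "arguments": {"delta_pos": [[-0.024,-0.015,-0.02],[-0.048,-0.031,-0.043],[-0.064,-0.041,-0.066],[-0.079,-0.051,-0.089],[-0.088,-0.057,-0.11],[-0.097,-0.063,-0.131],[-0.097,-0.063,-0.131]], "dr": [[0,0,0],[0,0,0],[0,0,0],[0,0,0],[0,0,0],[0,0,0],[0,0,0]], "jaw": [0,0,0,0,0,0,0]}}

```text
time: 23.62
tool_pos: [0.4916, 0.3471, 0.0583]
tool_rot: [-3.138, 0.001, 0.575]
contact_force: [-0.5, 0.8, 0.5]
opening: 0.0004
grip_force: 0.0
```

Run:
```python
from k import *
print(cur()[0],telemetry.observe()["contact_force"])
plan([("n",tip(.03,.095),Rd),("o",tip(0,.095)-[0,0,.0005],Rd)])
```

```text
[0.492 0.347 0.058] [-0.52   0.836  0.526]
n d [-0.022, -0.012, -0.041] dr [-0.005, -0.007, 0.003] rows 0.5 q [ 0.487  0.621  1.618 -0.     0.903  1.482] dq 0.11 err 0.0
o d [-0.001, -0.001, -0.008] dr [0.0, 0.0, 0.0] rows 0.1 q [ 0.487  0.624  1.624 -0.     0.894  1.482] dq 0.01 err 0.0
```

Request:
{"name": "apply_moves", "arguments": {"delta_pos": [[-0.005,-0.003,-0.01],[-0.011,-0.006,-0.02],[-0.016,-0.009,-0.03],[-0.022,-0.012,-0.041],[-0.022,-0.012,-0.046],[-0.022,-0.012,-0.05],[-0.022,-0.012,-0.05]], "dr": [[0,0,0],[0,0,0],[0,0,0],[0,0,0],[0,0,0],[0,0,0],[0,0,0]], "jaw": [0,0,0,0,0,0,0]}}

```text
time: 24.2
tool_pos: [0.4839, 0.3428, 0.0395]
tool_rot: [-3.138, -0.001, 0.574]
contact_force: [-0.7, 0.2, -0.1]
opening: 0.0008
grip_force: 0.0
```

Request:
{"name": "apply_moves", "arguments": {"delta_pos": [[0,0,-0.002],[0,0,-0.004],[0,0,-0.006],[0,0,-0.006]], "dr": [[0,0,0],[0,0,0],[0,0,0],[0,0,0]], "jaw": [0,0,0,0]}}

```text
time: 24.53
tool_pos: [0.4843, 0.343, 0.039]
tool_rot: [-3.138, -0.002, 0.574]
contact_force: [-4.5, -2.9, 12.6]
opening: -0.0003
grip_force: 6.5
```

Request:
{"name": "apply_moves", "arguments": {"delta_pos": [[0,0,0.04],[0,0,0.1],[0,0,0.18],[-0.03,-0.05,0.26],[-0.08,-0.12,0.34],[-0.13,-0.2,0.42],[-0.2,-0.28,0.47],[-0.26,-0.36,0.48]], "dr": [[0,0,0],[0,0,0],[0,0,0],[0,0,0],[0,0,0],[0,0,0],[0,0,0],[0,0,0]], "jaw": [0,0,0,0,0,0,0,0]}}

```text
time: 25.2
tool_pos: [0.3899, 0.2105, 0.2284]
tool_rot: [-3.139, -0.007, 0.575]
contact_force: [0.4, -1.0, 0.5]
opening: 0.0007
grip_force: 0.0
```

Request:
{"name": "apply_moves", "arguments": {"delta_pos": [[0,-0.09,0],[0,-0.18,0],[0,-0.27,0],[0,-0.36,0],[0,-0.36,0]], "dr": [[0,0,0],[0,0,0],[0,0,0],[0,0,0],[0,0,0]], "jaw": [0,0,0,0,0]}}

```text
time: 25.62
tool_pos: [0.3896, 0.0619, 0.2261]
tool_rot: [-3.141, -0.001, 0.569]
contact_force: [1.1, -0.2, 0.4]
opening: 0.0005
grip_force: 0.0
```

Run:
```python
from k import *
s=shot("side","side9"); t=shot("top","top9"); o=telemetry.observe(); print(o["time"],o["tool_pos"],o["contact_force"])
# vials / cup unmoved?
for n,i in(("top",t),("side",s)):
    r0=cv2.imread(f"pics/{n}0.png")
    for nm,P,hh in(("cup",CUP,.04),("amber",np.array([.4286,-.346,0]),.032),("wide",np.array([.5394,-.3186,0]),.034),("left",np.array([.5205,.4777,0]),.028)):
        u,v=proj(n,[P+[0,0,hh]])[0].round().astype(int); A=r0[v-9:v+10,u-9:u+10]; S=i[v-15:v+16,u-15:u+16]
        m=cv2.minMaxLoc(cv2.matchTemplate(S,A,cv2.TM_CCOEFF_NORMED)); print(n,nm,round(m[1],3),np.array(m[3])-6)
# lid: line scan of differences from the open-lid picture along case x, at the front edge and where the open lid stood
for n,i in(("top",t),("side",s)):
    for y in(-.05,.0,.05):
        xs=np.arange(-.08,.131,.006); uv=proj(n,[case(x,y,.039) for x in xs]).round().astype(int); b=cv2.imread(f"pics/{n}0.png")
        print(n,y,[int(i[v,u].mean()) for u,v in uv]); print("   before",[int(b[v,u].mean()) for u,v in uv])
```

```text
25.7167 [0.39  0.066 0.226] [-0.286 -0.12   0.56 ]
top cup 0.834 [0 1]
top amber 0.999 [0 0]
top wide 1.0 [0 0]
top left 0.932 [0 0]
side cup 0.434 [-6 -4]
side amber 0.388 [ 6 -6]
side wide 0.927 [0 0]
side left 0.989 [0 0]
top -0.05 [139, 140, 142, 66, 67, 146, 145, 119, 198, 205, 144, 142, 143, 142, 143, 142, 143, 144, 108, 133, 116, 147, 111, 116, 124, 131, 138, 132, 163, 186, 193, 83, 136, 131, 166, 178]
   before [141, 141, 142, 64, 105, 168, 172, 78, 82, 111, 131, 166, 166, 163, 162, 163, 164, 169, 57, 85, 52, 109, 47, 62, 128, 136, 112, 109, 108, 118, 154, 86, 138, 134, 168, 181]
top 0.0 [135, 143, 86, 86, 123, 163, 169, 168, 149, 150, 144, 158, 179, 170, 114, 141, 144, 142, 154, 165, 143, 142, 111, 140, 138, 137, 135, 132, 135, 132, 138, 137, 138, 157, 188, 196]
   before [137, 142, 145, 93, 102, 172, 164, 164, 163, 161, 159, 162, 163, 166, 46, 162, 165, 147, 169, 202, 98, 103, 47, 137, 167, 121, 109, 108, 111, 87, 156, 142, 140, 159, 190, 199]
top 0.05 [139, 141, 144, 66, 40, 146, 142, 174, 172, 158, 171, 169, 166, 169, 170, 171, 173, 166, 169, 169, 170, 135, 111, 133, 120,
[... 688 characters left out ...]
8, 186, 187, 184, 185, 182, 184, 183, 183, 183, 183, 183, 181, 183, 158, 111, 183, 183, 186, 188, 189, 182, 174, 206, 224, 221]
   before [190, 189, 188, 192, 193, 185, 114, 111, 116, 109, 109, 115, 108, 111, 123, 108, 122, 116, 109, 119, 109, 116, 129, 128, 127, 164, 147, 182, 185, 188, 188, 180, 172, 205, 223, 221]
side 0.05 [188, 188, 187, 188, 191, 200, 183, 210, 216, 199, 202, 191, 200, 210, 199, 208, 189, 184, 192, 193, 200, 193, 194, 194, 154, 157, 194, 192, 190, 188, 186, 186, 187, 191, 196, 193]
   before [188, 188, 187, 187, 191, 183, 123, 169, 188, 163, 183, 156, 172, 188, 155, 181, 154, 135, 181, 163, 185, 165, 164, 139, 136, 167, 158, 183, 189, 188, 185, 185, 186, 189, 195, 192]
```

Run:
```python
from k import *
for n in("top","side"):
    i=cv2.imread(f"pics/{n}9.png"); b=cv2.imread(f"pics/{n}7.png")
    u,v=proj(n,[case(-.029,-.05,.039)])[0].round().astype(int); print(n,u,v)
    print(i[v-9:v+10,u-12:u+13].mean(2).astype(int)); 
    if n=="top": print("open");print(b[v-9:v+10,u-12:u+13].mean(2).astype(int)); print(i[v-2:v+3,u-2:u+3].tolist()[2])
```

```text
top 232 198
[[108 136 144 142 143 144 143 141 145 126 100 144 133 104 128 142 153 105
   49 129 137 134 134 135 135]
 [124 119 141 143 142 143 142 141 143 146 105 115 102 103 105 111 128 162
   76  53 131 135 133 132 133]
 [135 128 128 144 143 142 143 143 143 143 135 128 109 102 129 114 103 147
  130  49 127 137 134 132 135]
 [144 146 109 142 142 142 142 143 142 142 142 146 127  96 143 114 102 143
  161  85  57 130 135 134 134]
 [144 144 126 128 141 143 143 142 142 143 143 145 130 106 113 103 124 144
  145 143  57  80 134 136 135]
 [141 127 121 118 127 144 143 143 142 143 144 143 145 136 126 124 144 144
  145 146 119  47 128 135 136]
 [111 121 138 129 110 143 143 144 143 143 142 141 142 144 144 144 144 144
  144 144 162  81  57 131 137]
 [130 144 144 145 129 129 143 143 143 142 142 144 134 140 145 144 144 143
  143 144 146 125  56 113 139]
 [143 142 142 143 146 108 128 143 143 144 153 203 186 123 143 144 142 132
  129 143 146 148 119  43 133]
 [142 144 144 143 144 128 111 142 157 170 198 200 205 127 144 132 102 105
  104 122 145 146 164  82  58]
 [142 143 142 142 143 144 127 153 193 
[... 4303 characters left out ...]
88 199 221 235 239 232 210 194 185 174
  177 196 207 199 194 194 194]
 [184 187 186 186 186 188 196 193 192 198 216 233 239 236 216 195 189 176
  170 182 205 203 195 194 194]
 [188 192 188 186 182 184 192 194 194 198 209 226 236 235 218 193 188 182
  172 178 203 209 199 194 194]
 [185 182 170 164 162 165 178 192 195 196 202 217 231 235 226 199 190 188
  176 175 190 208 196 193 192]
 [168 164 157 156 156 157 173 191 195 195 196 203 223 233 230 212 196 191
  184 179 182 192 183 190 186]
 [157 155 155 155 157 160 174 189 191 190 188 191 213 227 230 221 200 189
  184 181 176 174 177 191 175]
 [158 158 163 163 164 175 186 190 184 180 180 187 201 215 221 217 195 185
  184 181 174 168 185 202 193]]
```

```bash
python3 -c "
from cell import job
print(job.hand_in())"
```

```text
the job is handed in; nothing more can be done
None
```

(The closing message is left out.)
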